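Refill the counter jar with date balls and lock its bayonet lid

ROBOT

A 6-joint arm with a two-finger parallel gripper is mounted at the origin on a cart in front of the work surface, level with it; the furniture and walls round the work are solid. World frame = base frame: x ahead of the robot, y to its left, z up, the work surface at z = 0. Lengths are in m, angles in rad, forces in N, time in s.
With the tool pointing down it reaches from about 0.325 to 0.775 m from the base axis. Payload 9.3 kg.
Tool frame: the origin (TCP) lies at the very end of the fingers, on their centre line; the grasp point (between the pads) lies 19 mm behind it (r.grip_depth is the distance from the TCP to the grasp point, in m); y points along the fingers, z is the direction in which the jaws open and shut, and the axes are right-handed (so a half turn about y gives the same grasp; the last joint's range is limited). The gripper opens to 85 mm and grips with 20 to 120 N. Pads are 22 mm wide; open, the fingers measure 114 mm over their backs; the gripper's body (76 mm by 85 mm) begins 54 mm behind the grasp point. The pads swing forward as they close: fully open they stand 13 mm farther back than shut.
Start: joints at [1.186, 0.259, 0.021, 1.334, 0, 1.418], TCP at [0.126, 0.535, 0.231] pointing down, gripper open.
Joint ranges: [-3.04, 3.04], [-0.91, 1.82], [-1.04, 1.36], [-1.92, 1.95], [-1.52, 1.45], [-3.14, 3.14]. Speed limits (rad/s): [2.22, 2.22, 2.79, 3.14, 3.14, 3.14].

INTERFACE

Orientations are given as a rotation vector (axis times angle).
In Python, from workcell import r gives the robot as it stands.
- The arm moves only by the tool carry_out, never from a script. Its argument "plan" is a list of rows, each an object of numbers: "tx", "ty", "tz": the shift along the tool's x, y, z in m; "rx", "ry", "rz": the turn, a rotation vector about the tool's x, y, z in degrees; "claw": the opening, from 0 (shut) to 1 (fully open). In form: [{"tx": .., "ty": .., "tz": .., "rx": .., "ry": .., "rz": .., "claw": ..}, ...]. A call has 1 to 20 rows; each row is the pose to reach, as a shift and turn from the pose commanded when the call began, along the tool's axes at that moment; what a row does not reach only later rows make up. A row lasts 1/8 s, in which the tool goes at most 62.5 mm and 10.7 degrees, less where a joint would pass 70% of its speed; a pose out of reach is approached as far as the arm can. A call with a gripper value outside its range is refused whole. The fingers move at their own pace and stop on an object; the grip force is fixed at half the most. Time passes only in rows, so rows that repeat a pose let the fingers close. It gives the time, the measured TCP pose, the force and the opening at its end, in the units of the state.
- r.get_state(): the state, without advancing time (a new reading comes with each control period).
- r.grab_frame(name): name is "side" or "top" or "wrist"; returns the picture (420x560x3 uint8, red, green, blue); there is no depth.
- r.camera_params(name): a dict with "K" (3x3 intrinsics, pixels), "D" ([k1, k2, p1, p2, k3] as OpenCV has them; the pictures are not rectified), "eye" and "orientation" of the camera in the world. Camera axes: x right, y up, looking along -z (the intrinsics and any distortion apply to the point x, -y, -z); pixel columns grow to the right and rows downward; lengths in m; the calibration is good to about 2 mm. A picture is of the moment at which its call begins: read the wrist's pose just before it. camera_params takes no time and is no camera call; for the wrist camera it gives the pose at the moment of the call.
- r.hand_in(): hands the job in, once; it reports no verdict.
The state is a dict: "time": time; "joint_pos": joint angles; "qvel": joint speeds; "joint_torque": joint torques, N m; "tcp_pos": TCP position; "eef_rot": TCP orientation; "ft_force": force on the tool from outside, world axes, zero at the start; "ft_torque": the same for the moment, N m; "opening": finger opening in m.
Only numpy, scipy, OpenCV 4.12 (cv2) and the standard library are available. Lean on these libraries where they do the work, as an engineer would, in place of code of your own. Each camera call takes 0.05 s, during which the arm holds its last target.

TASK

Refill the glass jar on the counter: lower the two round date-and-oat balls from the wooden board into it, down beside the one already there, letting go of each only when it is all but resting on the glass bottom; they are soft, so do not drop them, press them down or pile them up. Then close the jar with its beech lid without forcing it: set it level on the mouth, turn it back (anticlockwise seen from above) as far as need be until its lugs drop through the gaps in the steel neck, and then turn it clockwise until it stops. Leave the drinking glass and the coffee tamper standing where they are.

Things in the scene. Friction and masses are not known exactly. Their poses are not given: they have to be found in the camera images.
- jar: Round clear glass jar with a steel neck ring, 168 mm across, 70 mm high, open on top; heavy, it does not move or turn. Origin: centre of its underside, z up. Glass wall 4 mm, inner radius 78 mm. Flat inner floor 6 mm above the origin. The fit of the lid repeats every quarter turn.
- jar_mouth (a point): Centre of the jar's mouth, 70 mm above its origin, level with the rim; axes as the jar. A flat steel lip, 4 mm thick, narrows the mouth to radius 70 mm. It has four gaps 24 mm wide, out to radius 77 mm, on the jar's +x, +y, -x, -y axes. Under the lip a channel runs clockwise (from above) from each gap to a stop; anticlockwise of each gap it is blocked at once.
- lid: Round beech lid 162 mm across, 54 mm high with its bar handle, about 0.24 kg, lying right side up. Origin: centre of the underside of its plug, z up. The plug (radius 68 mm, chamfered, 2 mm play in the mouth) is 17.5 mm high, the plate above it has radius 81 mm and is 10 mm thick. Four steel lugs on its +x, +y, -x, -y axes, 14 mm wide, z = 7 to 12 mm, reach out to radius 74 mm.
- lid_plug (a point): Same point as the lid's origin, under its plug. With the lugs resting on the lip it is 63 mm above the jar's origin. Lugs within about 4 degrees of the gaps drop: it sinks 10.5 mm, to 52.5 mm, the plate on the rim. From there the lid turns clockwise 40 degrees (0.70 rad) to the stop, lugs under the lip. Only friction resists turning.
- lid_handle (a point): Middle of the lid's wooden bar handle, 41 mm above the lid's origin; the bar lies along the lid's x axis, 56 mm long, 16 mm thick, from z = 27.5 to 54 mm above the lid's origin. Axes as the lid.
- board: Birch serving board 172 x 262 x 16 mm, fixed, lying flat; origin: centre of its underside, y along the long side.
- ball_a_center (a point): Centre of a brown date-and-oat ball, 36 mm in diameter with a small flat foot, 32 g, one of the two on the board; the centre stands 16 mm above what the ball stands on.
- ball_b_center (a point): Centre of the other ball on the board, of the same size.
- ball_c_center (a point): Centre of the ball that is already in the jar, of the same size, on the jar's floor, 30 to 46 mm off the middle.
- ball_a: The ball of point ball_a_center; origin: centre of its foot.
- ball_b: The ball of point ball_b_center; origin: centre of its foot.
- ball_c: The ball of point ball_c_center, already in the jar; origin: centre of its foot.
- glass: Small clear drinking glass, 64 mm across, 80 mm high, standing behind the jar to the left: leave it. Origin: centre of its underside.
- tamper: Coffee tamper, steel foot 58 mm across and dark wooden handle, 94 mm high, standing behind the jar to the right: leave it. Origin: centre of its underside.
Mind the look-alikes: they are no part of the job. What is shaped like the lid but orange is not meant.

How it is judged:
By the outcome, as a careful person would: the job done as asked, in the order asked, and still so for the second after the job is handed in, with the robot touching nothing.
It also fails if it takes over 69 s, if anything falls off the work surface, if the arm or the gripper's body presses on something with over 40 N, if the wrist force passes 120 N, or if a joint passes its speed limit or range.

## Working session

There is one attempt and no reset: what is moved stays moved. The work goes in short steps, Python scripts to look and compute and a tool call to move; the robot and the scene stay as the last step left them, time stands still between calls to the robot, and variables do not carry over. Pictures are saved under pics/ and viewed, and the job is handed in when it is done.

Besides the shell and the picture viewer there is one more tool, called after ">>>" as name(argument=value, ...) on one line, values as JSON. carry_out: Moves the arm, as the interface text tells. Its arguments: {"type":"object","properties":{"plan":{"type":"array","items":{"type":"object","properties":{"tx":{"type":"number"},"ty":{"type":"number"},"tz":{"type":"number"},"rx":{"type":"number"},"ry":{"type":"number"},"rz":{"type":"number"},"claw":{"type":"number"}}}}},"required":["plan"]}

```bash
ls; mkdir -p pics; python3 - <<'E'
from workcell import r
import cv2,json
s=r.get_state(); print(s)
for n in("side","top","wrist"):
    p=r.camera_params(n); print(n,p)
    f=r.grab_frame(n); cv2.imwrite(f"pics/{n}0.png",f[:,:,::-1])
E
```

```text
pics
{'time': 0.0, 'joint_pos': array([1.18641716e+00, 2.59191340e-01, 2.07220814e-02, 1.33369120e+00,
       2.08948355e-05, 1.41819319e+00]), 'qvel': array([ 1.85867168e-04, -1.21451908e-03, -4.51929935e-05, -7.65577821e-04,
        5.29329891e-04,  6.38717643e-04]), 'joint_torque': array([-2.17586632e-03, -5.55645096e+01,  3.44530678e+01,  1.38491235e-02,
       -3.11249860e-04, -1.96179542e-05]), 'tcp_pos': array([0.12622709, 0.53501698, 0.23065101]), 'eef_rot': array([-1.56443706,  0.18229618, -0.18169489]), 'ft_force': array([-0.12986333, -0.48242576,  0.70700626]), 'ft_torque': array([-0.0132508 , -0.01115489,  0.01420579]), 'opening': 0.08561515717351317}
side {'K': array([[386.55172163,   0.        , 282.7398673 ],
       [  0.        , 386.55172163, 213.39040856],
       [  0.        ,   0.        ,   1.        ]]), 'D': array([-0.07597126,  0.        ,  0.        ,  0.        ,  0.        ]), 'eye': array([ 0.25764726, -0.69110275,  0.77851039]), 'orientation': array([ 0.84162721, -0.16283218, -0.37160251])}
top {'K': array([[526.49945481,   0.        , 284.63833468],
       [  0.        , 526.49945481, 212.73377391],
       [  0.        ,   0.        ,   1.        ]]), 'D': array([-0.0995143,  0.       ,  0.       ,  0.       ,  0.       ]), 'eye': array([-0.16606386, -0.32830813,  1.65540353]), 'orientation': array([ 0.43491777, -0.26248764, -1.07225129])}
wrist {'K': array([[323.11471534,   0.        , 276.49013399],
       [  0.        , 323.11471534, 204.31487798],
       [  0.        ,   0.        ,   1.        ]]), 'D': array([-0.02591778,  0.        ,  0.        ,  0.        ,  0.        ]), 'eye': array([0.0518137 , 0.55317708, 0.37370628]), 'orientation': array([-0.2618239 , -0.20595053,  1.32876668])}
```

View pics/side0.png

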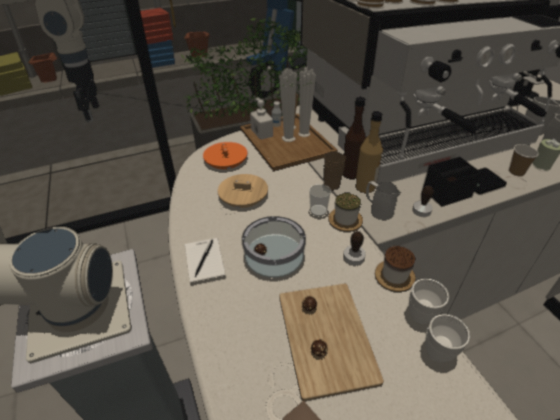

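View pics/top0.png

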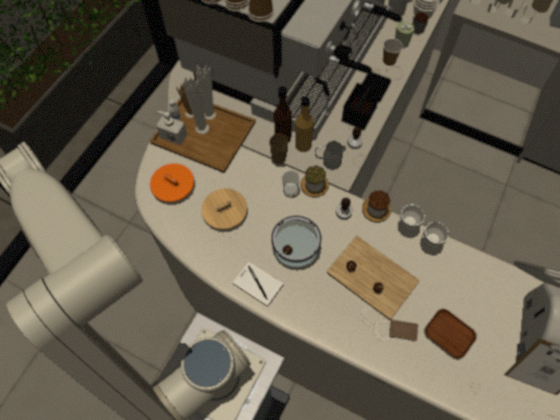

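View pics/wrist0.png

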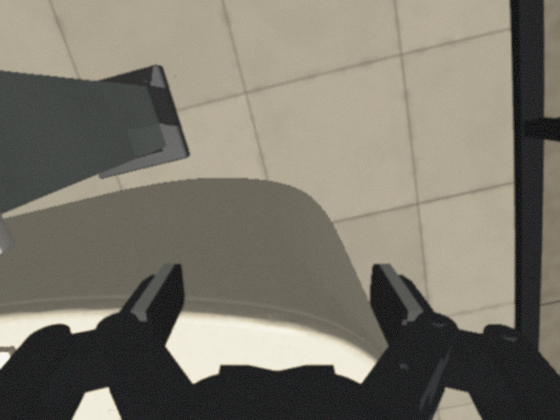

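```bash
cat > h.py <<'E'
import numpy as np, cv2
from scipy.spatial.transform import Rotation as R
def ray(p,uv):
    n=cv2.undistortPoints(np.array([[uv]],float),p["K"],p["D"])[0,0]
    d=R.from_rotvec(p["orientation"]).apply([n[0],-n[1],-1.0]); return np.array(p["eye"]),d/np.linalg.norm(d)
def plane(p,uv,z):
    e,d=ray(p,uv); return e+d*(z-e[2])/d[2]
def tri(ps,uvs):
    A=np.zeros((3,3));b=np.zeros(3);L=[]
    for p,uv in zip(ps,uvs):
        e,d=ray(p,uv);M=np.eye(3)-np.outer(d,d);A+=M;b+=M@e;L.append((e,d))
    X=np.linalg.solve(A,b)
    return X,[np.linalg.norm(np.cross(X-e,d)) for e,d in L]
def proj(p,X):
    X=np.atleast_2d(X); c=R.from_rotvec(p["orientation"]).inv().apply(X-p["eye"])
    c=c*[1,-1,-1]; return cv2.projectPoints(c.reshape(-1,1,3),np.zeros(3),np.zeros(3),p["K"],p["D"])[0][:,0]
def move(s,pos,Rt):
    """needed shift in tool axes and turn rotvec deg (from measured state)"""
    R0=R.from_rotvec(s["eef_rot"]); return R0.inv().apply(np.array(pos)-s["tcp_pos"]), (R0.inv()*Rt).as_rotvec(degrees=True)
def down(yaw):
    "tool y down, jaw axis (z) at angle yaw in world xy"
    z=np.array([np.cos(yaw),np.sin(yaw),0]);y=np.array([0,0,-1.]);x=np.cross(y,z)
    return R.from_matrix(np.c_[x,y,z])
E
python3 - <<'E'
import cv2
a=cv2.imread("pics/top0.png"); cv2.imwrite("pics/top0z.png",cv2.resize(a[150:330,130:400],None,fx=2.9,fy=2.9,interpolation=cv2.INTER_CUBIC))
a=cv2.imread("pics/side0.png"); cv2.imwrite("pics/side0z.png",cv2.resize(a[130:400,170:430],None,fx=2.2,fy=2.2,interpolation=cv2.INTER_CUBIC))
from workcell import r
from h import *
s=r.get_state(); print(R.from_rotvec(s["eef_rot"]).as_matrix())
E
```

```text
[[ 9.73256087e-01 -3.45219037e-04  2.29722592e-01]
 [-2.29722824e-01 -9.75036492e-04  9.73255605e-01]
 [-1.11998453e-04 -9.99999465e-01 -1.02826489e-03]]
```

View pics/top0z.png

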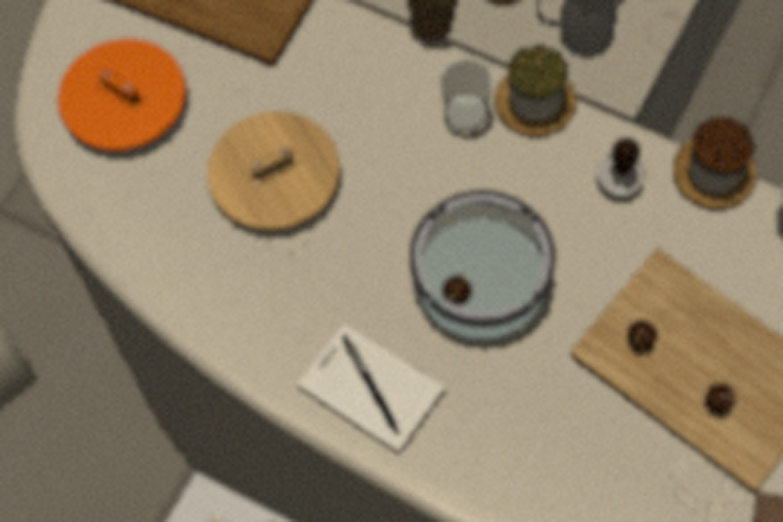

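View pics/side0z.png

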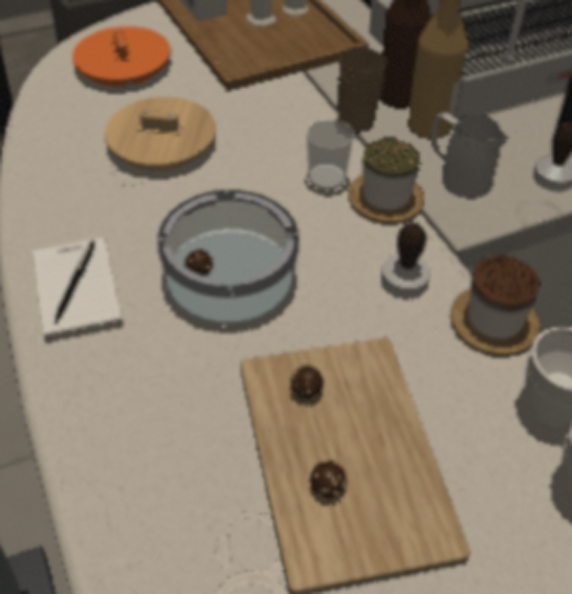

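```bash
cat > m.py <<'E'
import cv2
from h import *
from workcell import r
T=r.camera_params("top");S=r.camera_params("side")
t=cv2.imread("pics/top0.png");s=cv2.imread("pics/side0.png")
def blob(im,box,f):
    u0,v0,u1,v1=box;c=im[v0:v1,u0:u1];m=f(c).astype(np.uint8)
    n,l,st,ce=cv2.connectedComponentsWithStats(m);i=1+np.argmax(st[1:,4]);return ce[i]+[u0,v0],st[i]
dark=lambda c:c.max(2)<95
def dk(th): return lambda c:c.max(2)<th
for nm,bt,bs in [("a",(340,257,362,278),(298,292,322,318)),("b",(367,278,389,298),(307,335,332,362)),("c",(280,243,294,257),(250,240,270,258))]:
    th=90
    ct,a=blob(t,bt,dk(th));cs,b=blob(s,bs,dk(th));print(nm,ct,a[2:],cs,b[2:],*tri([T,S],[ct,cs]))
    for z in (.032,.022): print(plane(T,ct,z),plane(S,cs,z))
E
python3 m.py
```

```text
a [350.88095238 266.        ] [ 9 11 84] [309.00485437 305.11650485] [ 15  17 206] [ 0.5148198  -0.22076097  0.02808418] [np.float64(0.00014163845257319225), np.float64(0.0001416384525730514)]
[ 0.51302939 -0.22104074  0.032     ] [ 0.51362527 -0.22316354  0.032     ]
[ 0.51721253 -0.22037998  0.022     ] [ 0.51705426 -0.21689518  0.022     ]
b [377.61176471 287.75294118] [10 11 85] [318.44303797 349.05485232] [ 16  19 237] [ 0.48523898 -0.32988491  0.02746766] [np.float64(0.00020668826516291122), np.float64(0.00020668826516290767)]
[ 0.48320744 -0.32991817  0.032     ] [ 0.4840758  -0.33199111  0.032     ]
[ 0.48720689 -0.32992808  0.022     ] [ 0.48710896 -0.32718057  0.022     ]
c [287.22368421 249.57894737] [10 10 76] [260.15044248 248.77876106] [ 13  12 113] [ 0.47238116 -0.00493428  0.02577271] [np.float64(0.0005506017143681346), np.float64(0.0005506017143681256)]
[ 0.46935803 -0.00628578  0.032     ] [ 0.47116343 -0.01034586  0.032     ]
[ 0.47327216 -0.00430216  0.022     ] [ 0.47402362 -0.00122667  0.022     ]
```

```bash
cat > m2.py <<'E'
from m import *
from scipy.optimize import least_squares
def circ(P):
    P=P[:,:2];A=np.c_[2*P,np.ones(len(P))];x=np.linalg.lstsq(A,(P**2).sum(1),rcond=None)[0]
    return x[:2],np.sqrt(x[2]+x[:2]@x[:2])
# lid: warm mask
for im,p,box,nm in [(t,T,(195,182,255,235),"top"),(s,S,(212,170,275,210),"side")]:
    u0,v0,u1,v1=box;c=im[v0:v1,u0:u1].astype(int)
    m=((c[:,:,2]-c[:,:,0])>45).astype(np.uint8)
    m=cv2.morphologyEx(m,cv2.MORPH_CLOSE,np.ones((9,9)))
    cs,_=cv2.findContours(m,0,2);k=max(cs,key=cv2.contourArea)[:,0]+[u0,v0]
    e=cv2.fitEllipse(k.astype(np.float32));print(nm,e)
    P=np.array([plane(p,q,.0225) for q in k]);print("lid",circ(P))
# jar rim dark
for im,p,box,nm in [(t,T,(268,212,324,272),"top"),(s,S,(238,215,310,278),"side")]:
    u0,v0,u1,v1=box;c=im[v0:v1,u0:u1]
    m=(c.max(2)<115).astype(np.uint8)
    cv2.imwrite(f"pics/m_{nm}.png",cv2.resize(np.hstack([c,cv2.merge([m*255]*3)]),None,fx=5,fy=5,interpolation=0))
E
python3 m2.py|tail -4; python3 - <<'E'
from h import *
from workcell import r
s=r.get_state();W=r.camera_params("wrist");R0=R.from_rotvec(s["eef_rot"])
print(R0.inv().apply(W["eye"]-s["tcp_pos"]), (R0.inv()*R.from_rotvec(W["orientation"])).as_matrix(), r.grip_depth)
E
```

```text
top ((223.67428588867188, 208.1127166748047), (40.63542938232422, 45.960697174072266), 77.23738861083984)
lid (array([0.51341893, 0.2682915 ]), np.float64(0.08123611007668402))
side ((242.27011108398438, 188.51950073242188), (31.696529388427734, 49.03148651123047), 83.80337524414062)
lid (array([0.51377634, 0.27488596]), np.float64(0.08097926835130442))
[-0.07665727 -0.14297669  0.0003708 ] [[-9.46471153e-04 -9.52625436e-01 -3.04144511e-01]
 [-1.29787404e-04  3.04144762e-01 -9.52625817e-01]
 [ 9.99999544e-01 -8.62158729e-04 -4.11503025e-04]] 0.0187
```

```bash
python3 - <<'E'
import cv2,numpy as np
a=cv2.imread("pics/m_top.png");b=cv2.imread("pics/m_side.png")
h=max(a.shape[0],b.shape[0]);w=max(a.shape[1],b.shape[1]);o=np.zeros((a.shape[0]+b.shape[0],w,3),np.uint8);o[:a.shape[0],:a.shape[1]]=a;o[a.shape[0]:,:b.shape[1]]=b
print(o.shape);cv2.imwrite("pics/m_j.png",cv2.resize(o,None,fx=.95,fy=.95))
E
```

```text
(615, 720, 3)
```

View pics/m_j.png

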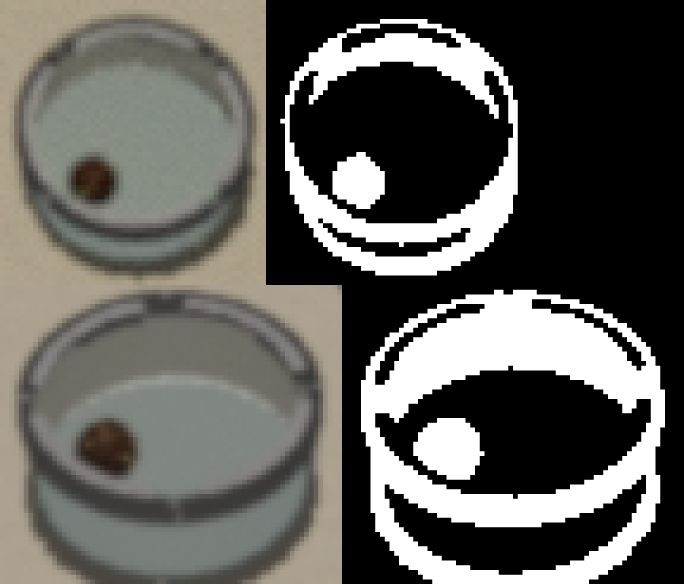

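```bash
python3 - <<'E'
from h import *
from workcell import r
s=r.get_state();T=r.camera_params("top");S=r.camera_params("side")
j=plane(T,(296.2,237.5),.07);print(j, plane(S,(273.5,240),.07))
print(move(s,[j[0]-.03,j[1],.30],R.from_rotvec(s["eef_rot"])))
E
```

```text
[ 0.5070173  -0.02033864  0.07      ] [ 0.5028046  -0.02902876  0.07      ]
(array([ 0.46892999, -0.06877839, -0.46006882]), array([0., 0., 0.]))
```

>>> carry_out(plan=[{"tx": 0.469, "ty": -0.069, "tz": -0.46, "claw": 1}, {"tx": 0.469, "ty": -0.069, "tz": -0.46, "claw": 1}, {"tx": 0.469, "ty": -0.069, "tz": -0.46, "claw": 1}, {"tx": 0.469, "ty": -0.069, "tz": -0.46, "claw": 1}, {"tx": 0.469, "ty": -0.069, "tz": -0.46, "claw": 1}, {"tx": 0.469, "ty": -0.069, "tz": -0.46, "claw": 1}, {"tx": 0.469, "ty": -0.069, "tz": -0.46, "claw": 1}, {"tx": 0.469, "ty": -0.069, "tz": -0.46, "claw": 1}, {"tx": 0.469, "ty": -0.069, "tz": -0.46, "claw": 1}, {"tx": 0.469, "ty": -0.069, "tz": -0.46, "claw": 1}, {"tx": 0.469, "ty": -0.069, "tz": -0.46, "claw": 1}, {"tx": 0.469, "ty": -0.069, "tz": -0.46, "claw": 1}, {"tx": 0.469, "ty": -0.069, "tz": -0.46, "claw": 1}, {"tx": 0.469, "ty": -0.069, "tz": -0.46, "claw": 1}])

```text
$.plan[0]: bad value
```

```bash
cat > snap.py <<'E'
import sys,pickle,cv2
from h import *
from workcell import r
n=sys.argv[1]
s=r.get_state();W=r.camera_params("wrist");f=r.grab_frame("wrist")
cv2.imwrite(f"pics/{n}.png",f[:,:,::-1]);pickle.dump((s,W),open(f"pics/{n}.pkl","wb"))
print(s["time"],s["tcp_pos"],R.from_rotvec(s["eef_rot"]).as_matrix().round(4).tolist(),s["ft_force"],s["opening"],s["joint_pos"].round(2))
E
python3 snap.py w1
```

```text
0.15 [0.12629279 0.53508278 0.23080109] [[0.9733, -0.0003, 0.2297], [-0.2297, -0.001, 0.9733], [-0.0001, -1.0, -0.001]] [-0.23987537  0.46320878  0.62539345] 0.08536302964093487 [ 1.19  0.26  0.02  1.33 -0.    1.42]
```

View pics/w1.png

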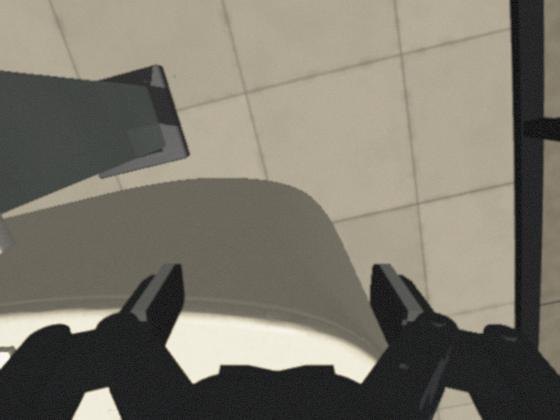

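>>> carry_out(plan=[{"tx": 0.469, "ty": -0.069, "tz": -0.46, "rx": 0, "ry": 0, "rz": 0, "claw": 1}, {"tx": 0.469, "ty": -0.069, "tz": -0.46, "rx": 0, "ry": 0, "rz": 0, "claw": 1}, {"tx": 0.469, "ty": -0.069, "tz": -0.46, "rx": 0, "ry": 0, "rz": 0, "claw": 1}, {"tx": 0.469, "ty": -0.069, "tz": -0.46, "rx": 0, "ry": 0, "rz": 0, "claw": 1}, {"tx": 0.469, "ty": -0.069, "tz": -0.46, "rx": 0, "ry": 0, "rz": 0, "claw": 1}, {"tx": 0.469, "ty": -0.069, "tz": -0.46, "rx": 0, "ry": 0, "rz": 0, "claw": 1}, {"tx": 0.469, "ty": -0.069, "tz": -0.46, "rx": 0, "ry": 0, "rz": 0, "claw": 1}, {"tx": 0.469, "ty": -0.069, "tz": -0.46, "rx": 0, "ry": 0, "rz": 0, "claw": 1}, {"tx": 0.469, "ty": -0.069, "tz": -0.46, "rx": 0, "ry": 0, "rz": 0, "claw": 1}, {"tx": 0.469, "ty": -0.069, "tz": -0.46, "rx": 0, "ry": 0, "rz": 0, "claw": 1}, {"tx": 0.469, "ty": -0.069, "tz": -0.46, "rx": 0, "ry": 0, "rz": 0, "claw": 1}, {"tx": 0.469, "ty": -0.069, "tz": -0.46, "rx": 0, "ry": 0, "rz": 0, "claw": 1}, {"tx": 0.469, "ty": -0.069, "tz": -0.46, "rx": 0, "ry": 0, "rz": 0, "claw": 1}, {"tx": 0.469, "ty": -0.069, "tz": -0.46, "rx": 0, "ry": 0, "rz": 0, "claw": 1}])

```text
time: 1.95
tcp_pos: [0.4765, -0.0192, 0.3004]
eef_rot: [-1.563, 0.181, -0.181]
ft_force: [0.6, -1.0, -0.6]
opening: 0.0855
```

```bash
python3 snap.py w1
```

```text
1.95 [ 0.47652723 -0.01915478  0.30044848] [[0.9736, 0.0001, 0.2284], [-0.2284, 0.0001, 0.9736], [0.0001, -1.0, 0.0001]] [ 0.57078213 -1.04741914 -0.58794415] 0.08545534640267077 [-0.22  0.12  0.02  1.47  0.    0.01]
```

View pics/w1.png

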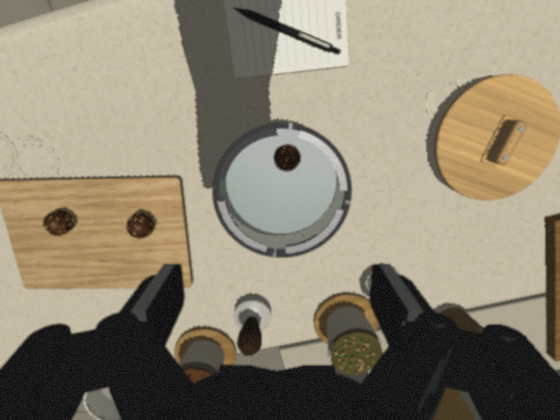

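```bash
python3 - <<'E'
import cv2,numpy as np
a=cv2.imread("pics/w1.png")
c=cv2.resize(a[110:270,200:365],None,fx=3.6,fy=3.6,interpolation=cv2.INTER_CUBIC);cv2.imwrite("pics/w1j.png",c)
c=cv2.resize(a[65:210,425:560],None,fx=3.6,fy=3.6,interpolation=cv2.INTER_CUBIC);cv2.imwrite("pics/w1l.png",c)
E
```

```text
(no output)
```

View pics/w1j.png

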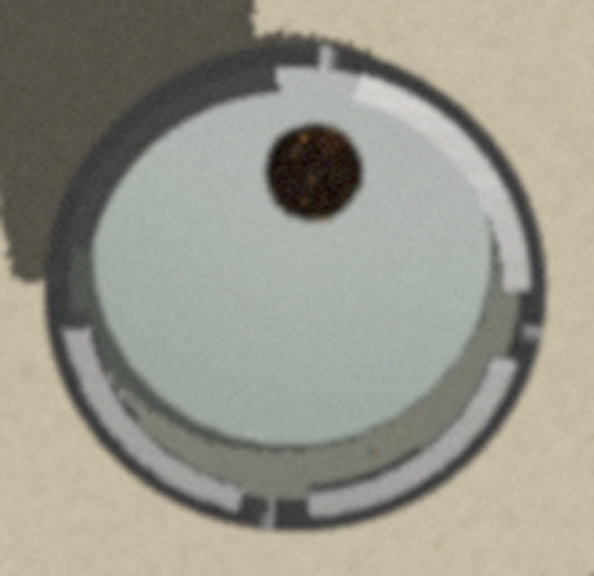

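View pics/w1l.png

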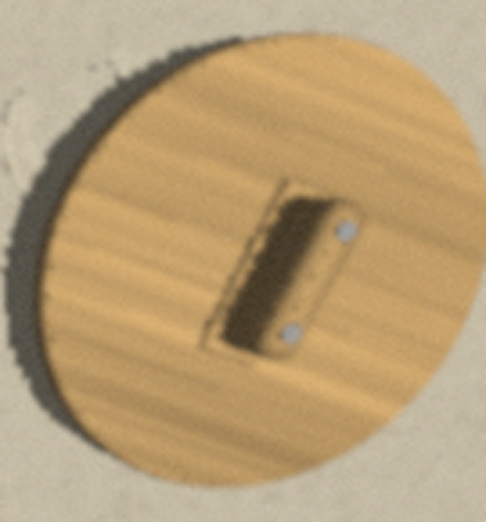

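```bash
cat > m3.py <<'E'
import pickle,cv2
from h import *
from scipy.optimize import least_squares
s,W=pickle.load(open("pics/w1.pkl","rb"));im=cv2.imread("pics/w1.png")
def cj(q): return np.array(q)/3.6+[200-.36,110-.36]
def cl(q): return np.array(q)/3.6+[425-.36,65-.36]
# outer rim
O=np.array([plane(W,cj(q),.07)[:2] for q in [(47,290),(546,300),(290,530),(130,465),(450,470),(62,210),(520,190),(330,36)]])
f=least_squares(lambda x:np.hypot(*(O-x[:2]).T)-.084,[.507,-.022]);print("jar",f.x,f.fun*1e3)
C=f.x
E=[[(278,85),(357,88)],[(516,290),(508,360)],[(308,503),(240,500)],[(77,328),(78,262)]]
for g in E:
    P=np.array([plane(W,cj(q),.07)[:2]-C for q in g]);a=np.degrees(np.arctan2(P[:,1],P[:,0]))
    print("gap",a,np.hypot(*P.T),"mid",np.degrees(np.arctan2(*(P/np.hypot(*P.T)[:,None]).sum(0)[::-1])), "width",np.linalg.norm(P[0]-P[1]))
print("marks",[np.degrees(np.arctan2(*(plane(W,cj(q),.07)[:2]-C)[::-1])) for q in [(327,57),(532,333),(268,513)]])
# balls
for n,box,z in [("a",(122,205,160,245),.032),("b",(40,203,80,240),.032),("c",(270,140,305,175),.022)]:
    u0,v0,u1,v1=box;m=(im[v0:v1,u0:u1].max(2)<75).astype(np.uint8);m=cv2.morphologyEx(m,cv2.MORPH_CLOSE,np.ones((5,5)))
    k=max(cv2.findContours(m,0,2)[0],key=cv2.contourArea);(x,y),rr=cv2.minEnclosingCircle(k);M=cv2.moments(k);uv=(M["m10"]/M["m00"]+u0,M["m01"]/M["m00"]+v0)
    P=plane(W,uv,z);print(n,uv,(x+u0,y+v0,rr),P, "rel jar",P[:2]-C,np.hypot(*(P[:2]-C)),np.degrees(np.arctan2(*(P[:2]-C)[::-1])))
# lid handle: top rivets z=.054
A,B=[plane(W,cl(q),.054) for q in [(346,231),(291,333)]]
print("rivets",A,B,(A+B)/2,np.linalg.norm(A-B),"ang",np.degrees(np.arctan2(*(A-B)[:2][::-1])))
L=np.array([plane(W,cl(q),.0275)[:2] for q in [(310,33),(485,200),(435,375),(240,487),(110,440),(55,230),(200,62),(410,75)]])
f=least_squares(lambda x:np.hypot(*(L-x[:2]).T)-.081,[.513,.27]);print("lid",f.x,f.fun*1e3)
E
python3 m3.py
```

```text
jar [ 0.5053312 -0.0188724] [-1.22457628 -0.422114    1.30919688 -0.76901834 -1.51774889 -2.05793531
 -2.71350044  1.64600546]
gap [171.65947412 151.44562268] [0.07025629 0.07166199] mid 161.55254840175837 width 0.02494305189301893
gap [79.26778024 60.26667285] [0.07339135 0.07527526] mid 69.76722654636468 width 0.02460873018472368
gap [ -9.51570692 -27.80536136] [0.07488279 0.07604065] mid -18.660534136707142 width 0.024013570310637954
gap [ -95.29886577 -113.14469865] [0.07410348 0.07300243] mid -104.22178221034163 width 0.022842850697907868
marks [np.float64(159.99859646965692), np.float64(68.35939109741683), np.float64(-19.952068881357302)]
a (140.67907618062736, 223.91106514994829) (140.52941131591797, 224.47058868408203, 13.695375442504883) [ 0.51509443 -0.21862686  0.032     ] rel jar [ 0.00976323 -0.19975446] 0.19999291611291578 -87.20182832153836
b (59.61650793650794, 221.25714285714287) (59.0, 219.5, 15.403021812438965) [ 0.48590614 -0.32726591  0.032     ] rel jar [-0.01942506 -0.30839351] 0.3090046814527178 -93.6041800927065
c (286.67740780522735, 157.2796276405299) (286.61380195617676, 157.09564208984375, 12.767281532287598) [ 0.47319296 -0.0041414   0.022     ] rel jar [-0.03213824  0.01473099] 0.03535348382016028 155.37501608747684
rivets [0.49730321 0.27656349 0.054     ] [0.52790282 0.25750492 0.054     ] [0.51260301 0.2670342  0.054     ] 0.03604948680610181 ang 148.08382552624295
lid [0.51282243 0.26637876] [-0.11454072 -1.67396558 -0.38850818 -1.15209571 -4.07710344 -0.85429315
 -0.810578   -3.44153897]
```

```bash
cat >> m3.py <<'E'
print('----')
O=np.array([plane(W,cj(q),.07)[:2] for q in [(47,290),(546,300),(290,530),(130,465),(450,470),(62,210),(520,190)]])
f=least_squares(lambda x:np.hypot(*(O-x[:2]).T)-x[2],[.507,-.022,.084]);print("jar free",f.x,f.fun*1e3)
from workcell import r
T=r.camera_params("top");S=r.camera_params("side")
print("tamper",plane(T,(343.4,213.8),.01),plane(S,(405/2.2+170,275/2.2+130),.01)); print("glass",plane(T,(290.7,190.7),0.0),plane(S,(326/2.2+170,178/2.2+130),0.))
E
python3 m3.py | sed -n '/----/,$p'
```

```text
----
jar free [ 0.50689974 -0.01929766  0.08257639] [ 0.2186683   1.06764489  1.10788181 -0.5518069  -1.27124104 -0.07715877
 -0.49398828]
tamper [ 0.69107475 -0.11536358  0.01      ] [ 0.70257119 -0.11043237  0.01      ]
glass [0.69489757 0.09527879 0.        ] [0.70017647 0.10029427 0.        ]
```

```bash
cat > goal.py <<'E'
import sys
from h import *
from workcell import r
x,y,z,yaw=map(float,sys.argv[1:5])
s=r.get_state();t,w=move(s,[x,y,z],down(np.radians(yaw)));print("shift",t.round(4),"turn",w.round(2),"yaw now",np.degrees(np.arctan2(*R.from_rotvec(s["eef_rot"]).as_matrix()[:2,2][::-1])))
E
python3 - <<'E'
import pickle
from h import *
s,W=pickle.load(open("pics/w1.pkl","rb"));R0=R.from_rotvec(s["eef_rot"])
for d in(0,.013,.02):
  for x in (-.011,.011): print(d,x,proj(W,[s["tcp_pos"]+R0.apply([x,-d,sg*.0428]) for sg in(-1,1)]).round(1).tolist())
E
python3 goal.py .5145 -.220 .1 2; python3 goal.py .5145 -.220 .1 -52
```

```text
0 -0.011 [[187.2, 243.5], [363.9, 243.7]]
0 0.011 [[190.9, 283.3], [360.2, 283.5]]
0.013 -0.011 [[179.6, 255.7], [371.4, 255.9]]
0.013 0.011 [[184.0, 298.2], [367.0, 298.3]]
0.02 -0.011 [[174.9, 263.2], [376.0, 263.4]]
0.02 0.011 [[179.7, 307.3], [371.1, 307.4]]
shift [ 0.0827  0.2006 -0.1869] turn [-2.00e-02  7.48e+01  2.00e-02] yaw now 76.80469539192183
shift [ 0.0827  0.2006 -0.1869] turn [-3.000e-02  1.288e+02  1.000e-02] yaw now 76.80469539192183
```

>>> carry_out(plan=[{"tx": 0.0827, "ty": 0.2, "tz": -0.187, "rx": 0, "ry": 74.8, "rz": 0, "claw": 1}, {"tx": 0.0827, "ty": 0.2, "tz": -0.187, "rx": 0, "ry": 74.8, "rz": 0, "claw": 1}, {"tx": 0.0827, "ty": 0.2, "tz": -0.187, "rx": 0, "ry": 74.8, "rz": 0, "claw": 1}, {"tx": 0.0827, "ty": 0.2, "tz": -0.187, "rx": 0, "ry": 74.8, "rz": 0, "claw": 1}, {"tx": 0.0827, "ty": 0.2, "tz": -0.187, "rx": 0, "ry": 74.8, "rz": 0, "claw": 1}, {"tx": 0.0827, "ty": 0.2, "tz": -0.187, "rx": 0, "ry": 74.8, "rz": 0, "claw": 1}, {"tx": 0.0827, "ty": 0.2, "tz": -0.187, "rx": 0, "ry": 74.8, "rz": 0, "claw": 1}, {"tx": 0.0827, "ty": 0.2, "tz": -0.187, "rx": 0, "ry": 74.8, "rz": 0, "claw": 1}, {"tx": 0.0827, "ty": 0.2, "tz": -0.187, "rx": 0, "ry": 74.8, "rz": 0, "claw": 1}])

```text
time: 3.12
tcp_pos: [0.5148, -0.2206, 0.1006]
eef_rot: [-1.227, 1.18, -1.181]
ft_force: [0.9, -0.2, 0.2]
opening: 0.0855
```

```bash
python3 snap.py w2
```

```text
3.125 [ 0.5147962  -0.22060022  0.10058803] [[0.0384, 0.0004, 0.9993], [-0.9993, -0.0002, 0.0384], [0.0003, -1.0, 0.0004]] [ 0.91455038 -0.18873067  0.2236512 ] 0.08552072880706037 [-0.55  0.34 -0.2   1.03  0.    0.98]
```

View pics/w2.png

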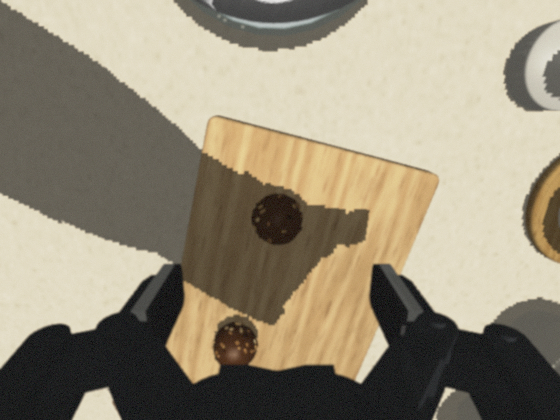

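```bash
python3 - <<'E'
import pickle
from h import *
s,W=pickle.load(open("pics/w2.pkl","rb"))
print(plane(W,(277,219),.032),plane(W,(235.5,344.5),.032))
E
python3 goal.py .5145 -.220 .0175 2
```

```text
[ 0.51659238 -0.22089563  0.032     ] [ 0.48757062 -0.32957242  0.032     ]
shift [-0.0007  0.0831 -0.0003] turn [-0.02  0.15  0.02] yaw now 2.1511903828957744
```

>>> carry_out(plan=[{"tx": 0, "ty": 0.04, "tz": 0.001, "rx": 0, "ry": 0, "rz": 0, "claw": 1}, {"tx": 0, "ty": 0.07, "tz": 0.001, "rx": 0, "ry": 0, "rz": 0, "claw": 0.8}, {"tx": 0, "ty": 0.083, "tz": 0.001, "rx": 0, "ry": 0, "rz": 0, "claw": 0.7}, {"tx": 0, "ty": 0.083, "tz": 0.001, "rx": 0, "ry": 0, "rz": 0, "claw": 0.5}, {"tx": 0, "ty": 0.083, "tz": 0.001, "rx": 0, "ry": 0, "rz": 0, "claw": 0}, {"tx": 0, "ty": 0.083, "tz": 0.001, "rx": 0, "ry": 0, "rz": 0, "claw": 0}, {"tx": 0, "ty": 0.083, "tz": 0.001, "rx": 0, "ry": 0, "rz": 0, "claw": 0}, {"tx": 0, "ty": 0.083, "tz": 0.001, "rx": 0, "ry": 0, "rz": 0, "claw": 0}])

```text
time: 4.18
tcp_pos: [0.5163, -0.2215, 0.0184]
eef_rot: [-1.224, 1.183, -1.186]
ft_force: [0.3, 0.4, 6.9]
opening: 0.0324
```

```bash
python3 snap.py w3
```

```text
4.175 [ 0.51628492 -0.22151347  0.01835401] [[0.0335, 0.0018, 0.9994], [-0.9994, -0.0011, 0.0335], [0.0011, -1.0, 0.0018]] [0.33830217 0.41006473 6.94014292] 0.03241202899768384 [-0.55  0.42 -0.31  0.83  0.    0.98]
```

View pics/w3.png

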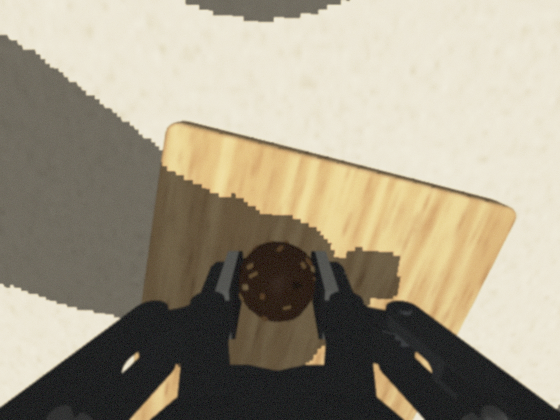

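>>> carry_out(plan=[{"tx": 0, "ty": -0.005, "tz": 0, "rx": 0, "ry": 0, "rz": 0, "claw": 0}, {"tx": 0, "ty": -0.012, "tz": 0, "rx": 0, "ry": 0, "rz": 0, "claw": 0}, {"tx": 0, "ty": -0.02, "tz": 0, "rx": 0, "ry": 0, "rz": 0, "claw": 0}, {"tx": 0, "ty": -0.02, "tz": 0, "rx": 0, "ry": 0, "rz": 0, "claw": 0}])

```text
time: 4.72
tcp_pos: [0.5161, -0.2214, 0.0381]
eef_rot: [-1.225, 1.183, -1.186]
ft_force: [-0.1, -0.5, 0.1]
opening: 0.0327
```

```bash
python3 snap.py w4; python3 - <<'E'
from workcell import r;import cv2
f=r.grab_frame("side")[:,:,::-1];cv2.imwrite("pics/s4.png",cv2.resize(f[200:380,200:420],None,fx=3,fy=3,interpolation=2))
E
```

```text
4.725 [ 0.51608053 -0.22136313  0.03812858] [[0.0335, 0.0012, 0.9994], [-0.9994, -0.0007, 0.0335], [0.0008, -1.0, 0.0012]] [-0.13820323 -0.52578975  0.05887618] 0.03273104337705578 [-0.55  0.4  -0.29  0.88 -0.    0.98]
```

View pics/s4.png

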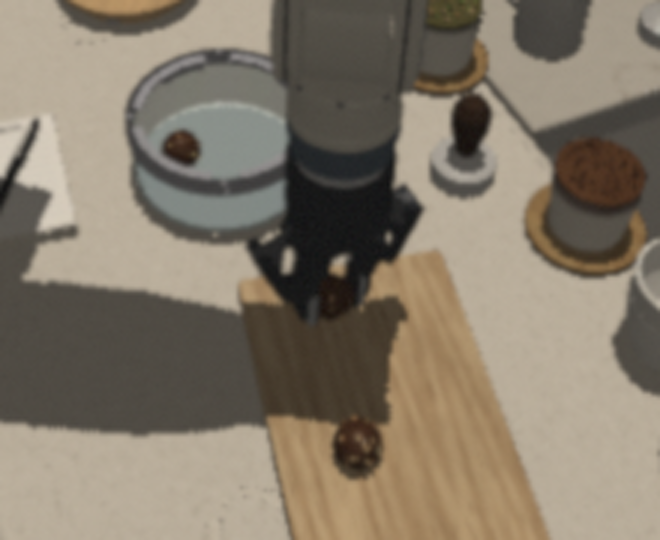

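View pics/w4.png

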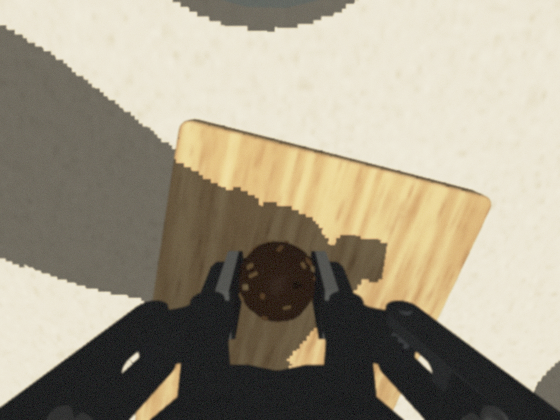

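```bash
python3 goal.py .508 -.047 .11 2;python3 goal.py .508 -.047 .0092 2
```

```text
shift [-0.1743 -0.0727 -0.0018] turn [-0.01 -0.08  0.01] yaw now 1.9165296173413942
shift [-0.1743  0.0281 -0.0018] turn [-0.01 -0.08  0.01] yaw now 1.9165296173413942
```

>>> carry_out(plan=[{"tx": 0, "ty": -0.045, "tz": 0, "rx": 0, "ry": 0, "rz": 0, "claw": 0}, {"tx": -0.01, "ty": -0.08, "tz": 0, "rx": 0, "ry": 0, "rz": 0, "claw": 0}, {"tx": -0.06, "ty": -0.085, "tz": -0.001, "rx": 0, "ry": 0, "rz": 0, "claw": 0}, {"tx": -0.12, "ty": -0.085, "tz": -0.002, "rx": 0, "ry": 0, "rz": 0, "claw": 0}, {"tx": -0.16, "ty": -0.08, "tz": -0.002, "rx": 0, "ry": 0, "rz": 0, "claw": 0}, {"tx": -0.1743, "ty": -0.07, "tz": -0.002, "rx": 0, "ry": 0, "rz": 0, "claw": 0}, {"tx": -0.1743, "ty": -0.05, "tz": -0.002, "rx": 0, "ry": 0, "rz": 0, "claw": 0}, {"tx": -0.1743, "ty": -0.03, "tz": -0.002, "rx": 0, "ry": 0, "rz": 0, "claw": 0}, {"tx": -0.1743, "ty": -0.01, "tz": -0.002, "rx": 0, "ry": 0, "rz": 0, "claw": 0}, {"tx": -0.1743, "ty": 0.008, "tz": -0.002, "rx": 0, "ry": 0, "rz": 0, "claw": 0}, {"tx": -0.1743, "ty": 0.008, "tz": -0.002, "rx": 0, "ry": 0, "rz": 0, "claw": 0}])

```text
time: 6.2
tcp_pos: [0.5069, -0.0474, 0.0277]
eef_rot: [-1.226, 1.188, -1.183]
ft_force: [0.7, 0.1, 0.2]
opening: 0.0332
```

```bash
python3 snap.py w5; python3 - <<'E'
from workcell import r;import cv2
f=r.grab_frame("side")[:,:,::-1];cv2.imwrite("pics/s5.png",cv2.resize(f[140:320,180:400],None,fx=3,fy=3,interpolation=2))
E
```

```text
6.2 [ 0.50688599 -0.04739383  0.02771725] [[0.0327, -0.0031, 0.9995], [-0.9995, 0.0006, 0.0327], [-0.0007, -1.0, -0.0031]] [0.67354276 0.10615259 0.21229239] 0.03315800797132082 [-0.26  0.34 -0.42  0.81 -0.    1.28]
```

View pics/s5.png

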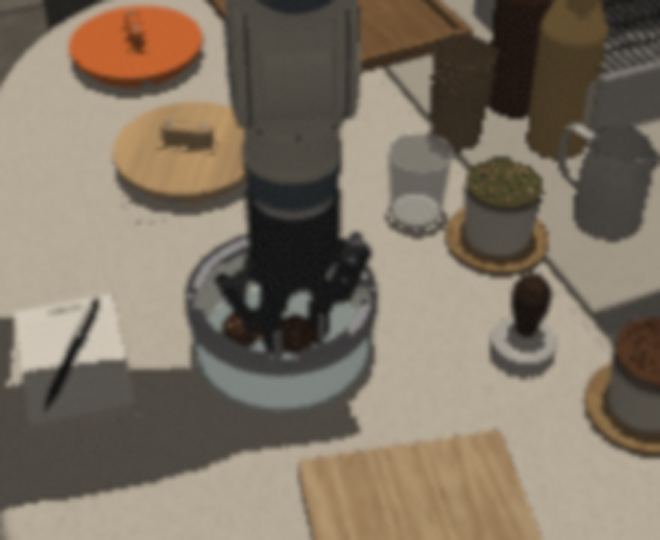

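View pics/w5.png

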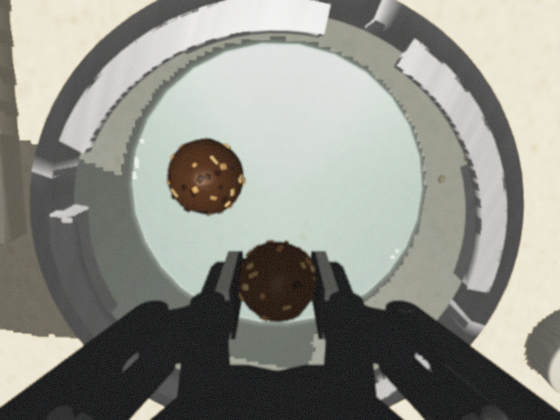

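>>> carry_out(plan=[{"tx": 0, "ty": 0.008, "tz": 0.001, "rx": 0, "ry": 0, "rz": 0, "claw": 0}, {"tx": 0, "ty": 0.014, "tz": 0.001, "rx": 0, "ry": 0, "rz": 0, "claw": 0}, {"tx": 0, "ty": 0.0165, "tz": 0.001, "rx": 0, "ry": 0, "rz": 0, "claw": 0}, {"tx": 0, "ty": 0.0175, "tz": 0.001, "rx": 0, "ry": 0, "rz": 0, "claw": 0}, {"tx": 0, "ty": 0.0175, "tz": 0.001, "rx": 0, "ry": 0, "rz": 0, "claw": 0}])

```text
time: 6.92
tcp_pos: [0.5089, -0.0469, 0.0118]
eef_rot: [-1.225, 1.184, -1.184]
ft_force: [-0.0, 0.1, -0.2]
opening: 0.0325
```

>>> carry_out(plan=[{"tx": 0, "ty": 0.001, "tz": -0.0005, "rx": 0, "ry": 0, "rz": 0, "claw": 0}, {"tx": 0, "ty": 0.0018, "tz": -0.0005, "rx": 0, "ry": 0, "rz": 0, "claw": 0}, {"tx": 0, "ty": 0.0018, "tz": -0.0005, "rx": 0, "ry": 0, "rz": 0, "claw": 0}])

```text
time: 7.3
tcp_pos: [0.5083, -0.047, 0.01]
eef_rot: [-1.225, 1.184, -1.185]
ft_force: [-0.8, 0.6, -0.3]
opening: 0.0326
```

>>> carry_out(plan=[{"tx": 0, "ty": 0.0006, "tz": 0, "rx": 0, "ry": 0, "rz": 0, "claw": 0}, {"tx": 0, "ty": 0.001, "tz": 0, "rx": 0, "ry": 0, "rz": 0, "claw": 0}, {"tx": 0, "ty": 0.001, "tz": 0, "rx": 0, "ry": 0, "rz": 0, "claw": 0}])

```text
time: 7.68
tcp_pos: [0.5083, -0.047, 0.0089]
eef_rot: [-1.225, 1.185, -1.184]
ft_force: [1.3, 0.5, 0.7]
opening: 0.0329
```

>>> carry_out(plan=[{"tx": 0, "ty": 0.0005, "tz": 0, "rx": 0, "ry": 0, "rz": 0, "claw": 0}, {"tx": 0, "ty": 0.0005, "tz": 0, "rx": 0, "ry": 0, "rz": 0, "claw": 0}])

```text
time: 7.92
tcp_pos: [0.5083, -0.0469, 0.0085]
eef_rot: [-1.225, 1.184, -1.184]
ft_force: [0.6, 0.3, -0.4]
opening: 0.0329
```

>>> carry_out(plan=[{"tx": 0, "ty": 0.0005, "tz": 0, "rx": 0, "ry": 0, "rz": 0, "claw": 0}, {"tx": 0, "ty": 0.0005, "tz": 0, "rx": 0, "ry": 0, "rz": 0, "claw": 0.45}, {"tx": 0, "ty": 0.0005, "tz": 0, "rx": 0, "ry": 0, "rz": 0, "claw": 0.52}, {"tx": 0, "ty": 0.0005, "tz": 0, "rx": 0, "ry": 0, "rz": 0, "claw": 0.56}, {"tx": 0, "ty": 0.0005, "tz": 0, "rx": 0, "ry": 0, "rz": 0, "claw": 0.56}])

```text
time: 8.55
tcp_pos: [0.5073, -0.0463, 0.0077]
eef_rot: [-1.226, 1.186, -1.182]
ft_force: [-3.9, 4.3, 2.7]
opening: 0.0478
```

```bash
python3 snap.py w6
```

```text
8.55 [ 0.50728604 -0.04628985  0.00765841] [[0.0341, -0.0019, 0.9994], [-0.9994, 0.0012, 0.0341], [-0.0013, -1.0, -0.0019]] [-3.91114256  4.34433386  2.70732736] 0.04780932882665947 [-0.26  0.36 -0.45  0.76  0.    1.28]
```

View pics/w6.png

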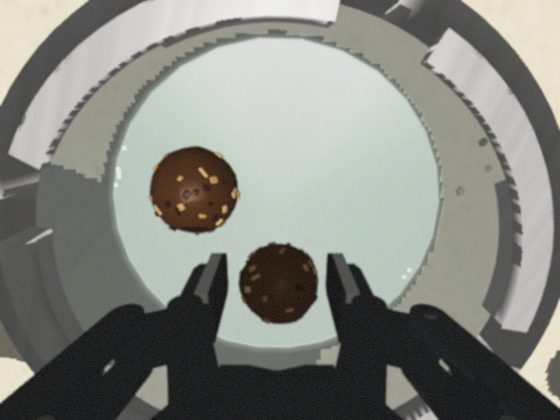

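>>> carry_out(plan=[{"tx": 0, "ty": -0.01, "tz": 0, "rx": 0, "ry": 0, "rz": 0, "claw": 0.56}, {"tx": 0, "ty": -0.03, "tz": 0, "rx": 0, "ry": 0, "rz": 0, "claw": 0.56}, {"tx": 0, "ty": -0.07, "tz": 0, "rx": 0, "ry": 0, "rz": 0, "claw": 0.56}, {"tx": 0, "ty": -0.12, "tz": 0, "rx": 0, "ry": 0, "rz": 0, "claw": 0.8}, {"tx": 0, "ty": -0.14, "tz": 0, "rx": 0, "ry": 0, "rz": 0, "claw": 0.8}, {"tx": 0, "ty": -0.14, "tz": 0, "rx": 0, "ry": 0, "rz": 0, "claw": 0.8}])

```text
time: 9.35
tcp_pos: [0.5094, -0.0473, 0.1501]
eef_rot: [-1.223, 1.181, -1.187]
ft_force: [-0.1, 0.5, -0.3]
opening: 0.0684
```

```bash
python3 snap.py w7
```

```text
9.35 [ 0.50940223 -0.04732257  0.15006483] [[0.0333, 0.0041, 0.9994], [-0.9994, -0.0012, 0.0334], [0.0013, -1.0, 0.0041]] [-0.05576372  0.50350065 -0.25602815] 0.06838734383961066 [-0.26  0.23 -0.23  1.11 -0.    1.28]
```

View pics/w7.png

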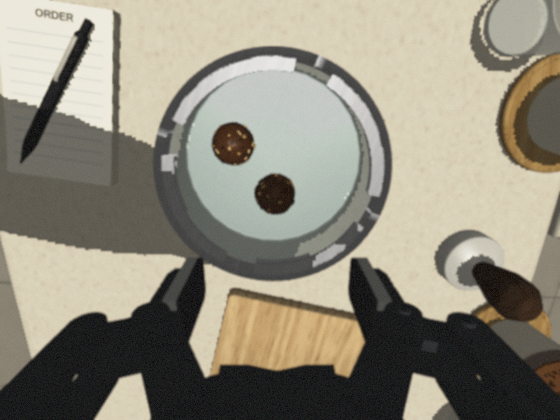

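```bash
python3 - <<'E'
import cv2
a=cv2.imread("pics/w7.png");cv2.imwrite("pics/w7j.png",cv2.resize(a[40:285,145:400],None,fx=2.4,fy=2.4,interpolation=cv2.INTER_CUBIC))
E
```

```text
(no output)
```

View pics/w7j.png

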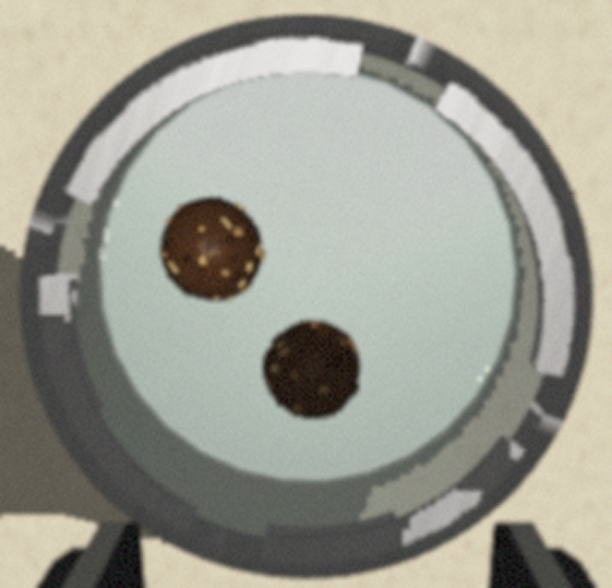

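```bash
cat > m4.py <<'E'
import pickle
from h import *
from scipy.optimize import least_squares
s,W=pickle.load(open("pics/w7.pkl","rb"))
def cj(q): return np.array(q)/2.4+[145-.3,40-.3]
O=np.array([plane(W,cj(q),.07)[:2] for q in [(20,285),(592,290),(310,14),(305,577),(105,98),(508,92),(500,503)]])
f=least_squares(lambda x:np.hypot(*(O-x[:2]).T)-x[2],[.507,-.022,.084]);print("jar free",f.x,f.fun*1e3)
C=f.x[:2]
for n,q in [("t",[(363,43),(455,84)]),("ti",[(358,77),(440,113)]),("r",[(553,376),(512,450)]),("l",[(80,196),(57,278)])]:
    P=np.array([plane(W,cj(k),.07)[:2]-C for k in q]);print(n,np.degrees(np.arctan2(P[:,1],P[:,0])),np.hypot(*P.T),np.degrees(np.arctan2(*P.mean(0)[::-1])),np.linalg.norm(P[0]-P[1]))
for q in [(418,50),(42,222),(545,417)]:
    P=plane(W,cj(q),.07)[:2]-C;print("mark",np.degrees(np.arctan2(*P[::-1])),np.hypot(*P))
for q in [(212,248),(312,368)]:
    P=plane(W,cj(q),.022)[:2];print("ball",P,P-C,np.hypot(*(P-C)),np.degrees(np.arctan2(*(P-C)[::-1])))
E
python3 m4.py
```

```text
jar free [ 0.50755236 -0.0194168   0.08373631] [ 0.34108698 -0.2745531  -0.11632916  0.07830311 -0.4944134   0.602253
 -0.13634742]
t [80.89782465 60.98694746] [0.07803556 0.07751784] 70.97585774310816 0.026897246281252413
ti [80.53121564 60.46433851] [0.0695319  0.06927412] 70.516603016154 0.024184518126532762
r [ -9.81455927 -29.86945407] [0.07536161 0.07444718] -19.78016663416339 0.02610023272953176
l [151.57621869 170.81081345] [0.07358884 0.07360327] 161.19446824648338 0.024590861634590972
mark 70.38603724496872 0.08054598120756326
mark 160.0544424932189 0.08072869890988836
mark -19.448055880212866 0.07791701412166424
ball [ 0.47368036 -0.00380114] [-0.033872    0.01561566] 0.03729827532387968 155.2493641804819
ball [ 0.509687   -0.04578253] [ 0.00213464 -0.02636573] 0.026452000937655765 -85.37127201690119
```

```bash
python3 goal.py .4865 -.3293 .10 -55
```

```text
shift [ 0.2813  0.0487 -0.0317] turn [-1.100e-01  5.691e+01 -2.000e-02] yaw now 1.9137246198403937
```

>>> carry_out(plan=[{"tx": 0.06, "ty": 0, "tz": -0.007, "rx": 0, "ry": 10, "rz": 0, "claw": 0.8}, {"tx": 0.12, "ty": 0, "tz": -0.014, "rx": 0, "ry": 20, "rz": 0, "claw": 0.8}, {"tx": 0.18, "ty": 0.02, "tz": -0.02, "rx": 0, "ry": 30, "rz": 0, "claw": 0.8}, {"tx": 0.24, "ty": 0.04, "tz": -0.027, "rx": 0, "ry": 40, "rz": 0, "claw": 0.8}, {"tx": 0.2813, "ty": 0.0487, "tz": -0.0317, "rx": 0, "ry": 50, "rz": 0, "claw": 0.8}, {"tx": 0.2813, "ty": 0.0487, "tz": -0.0317, "rx": 0, "ry": 56.9, "rz": 0, "claw": 0.8}, {"tx": 0.2813, "ty": 0.0487, "tz": -0.0317, "rx": 0, "ry": 56.9, "rz": 0, "claw": 0.8}, {"tx": 0.2813, "ty": 0.0487, "tz": -0.0317, "rx": 0, "ry": 56.9, "rz": 0, "claw": 0.8}])

```text
time: 10.4
tcp_pos: [0.4859, -0.3286, 0.0987]
eef_rot: [-0.594, 1.871, -1.87]
ft_force: [1.2, 0.4, 0.4]
opening: 0.0684
```

```bash
python3 snap.py w8; python3 goal.py .4865 -.3293 .0175 -55
```

```text
10.4 [ 0.48592445 -0.32857311  0.09873163] [[-0.8171, -0.0007, 0.5764], [-0.5764, 0.0007, -0.8171], [0.0002, -1.0, -0.001]] [1.21350288 0.44557515 0.41345619] 0.06835849063697921 [-0.74  0.39 -0.14  1.05  0.    1.79]
shift [0.0001 0.0815 0.0009] turn [0.03 0.19 0.  ] yaw now -54.808913841953135
```

View pics/w8.png

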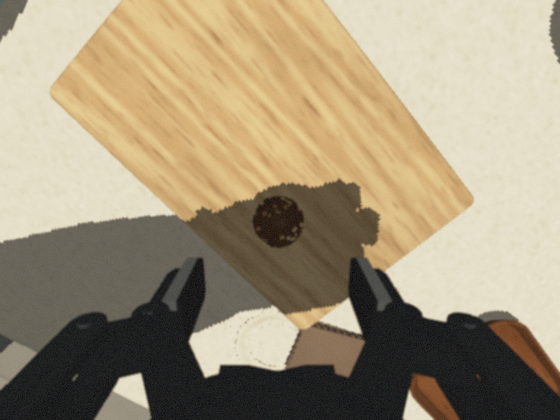

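>>> carry_out(plan=[{"tx": 0.001, "ty": 0.04, "tz": 0.001, "rx": 0, "ry": 0, "rz": 0, "claw": 0.8}, {"tx": 0.001, "ty": 0.068, "tz": 0.001, "rx": 0, "ry": 0, "rz": 0, "claw": 0.8}, {"tx": 0.001, "ty": 0.081, "tz": 0.001, "rx": 0, "ry": 0, "rz": 0, "claw": 0.7}, {"tx": 0.001, "ty": 0.081, "tz": 0.001, "rx": 0, "ry": 0, "rz": 0, "claw": 0.5}, {"tx": 0.001, "ty": 0.081, "tz": 0.001, "rx": 0, "ry": 0, "rz": 0, "claw": 0}, {"tx": 0.001, "ty": 0.081, "tz": 0.001, "rx": 0, "ry": 0, "rz": 0, "claw": 0}, {"tx": 0.001, "ty": 0.081, "tz": 0.001, "rx": 0, "ry": 0, "rz": 0, "claw": 0}, {"tx": 0.001, "ty": 0.081, "tz": 0.001, "rx": 0, "ry": 0, "rz": 0, "claw": 0}])

```text
time: 11.45
tcp_pos: [0.4864, -0.331, 0.0194]
eef_rot: [-0.59, 1.87, -1.873]
ft_force: [-0.5, 0.6, 6.5]
opening: 0.0327
```

```bash
python3 snap.py w9; python3 goal.py .528 -.005 .12 -55
```

```text
11.45 [ 0.48638234 -0.33095655  0.01935673] [[-0.8189, 0.0016, 0.574], [-0.574, -0.0012, -0.8189], [-0.0006, -1.0, 0.0019]] [-0.5263699   0.5922784   6.47273207] 0.032663497312091845 [-0.74  0.46 -0.25  0.86  0.    1.79]
shift [-0.2212 -0.101  -0.2429] turn [-0.11  0.02 -0.04] yaw now -54.97537836625353
```

View pics/w9.png

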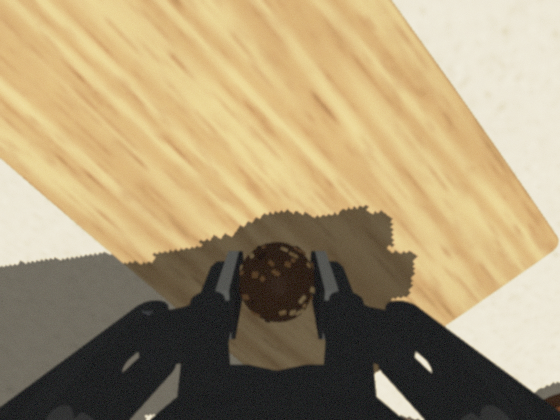

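>>> carry_out(plan=[{"tx": 0, "ty": -0.006, "tz": 0, "rx": 0, "ry": 0, "rz": 0, "claw": 0}, {"tx": 0, "ty": -0.03, "tz": 0, "rx": 0, "ry": 0, "rz": 0, "claw": 0}, {"tx": 0, "ty": -0.08, "tz": 0, "rx": 0, "ry": 0, "rz": 0, "claw": 0}, {"tx": -0.035, "ty": -0.105, "tz": -0.035, "rx": 0, "ry": 0, "rz": 0, "claw": 0}, {"tx": -0.075, "ty": -0.105, "tz": -0.08, "rx": 0, "ry": 0, "rz": 0, "claw": 0}, {"tx": -0.115, "ty": -0.105, "tz": -0.125, "rx": 0, "ry": 0, "rz": 0, "claw": 0}, {"tx": -0.155, "ty": -0.105, "tz": -0.17, "rx": 0, "ry": 0, "rz": 0, "claw": 0}, {"tx": -0.195, "ty": -0.105, "tz": -0.215, "rx": 0, "ry": 0, "rz": 0, "claw": 0}, {"tx": -0.2215, "ty": -0.1, "tz": -0.243, "rx": 0, "ry": 0, "rz": 0, "claw": 0}, {"tx": -0.2215, "ty": -0.09, "tz": -0.243, "rx": 0, "ry": 0, "rz": 0, "claw": 0}, {"tx": -0.2215, "ty": -0.07, "tz": -0.243, "rx": 0, "ry": 0, "rz": 0, "claw": 0}, {"tx": -0.2215, "ty": -0.07, "tz": -0.243, "rx": 0, "ry": 0, "rz": 0, "claw": 0}])

```text
time: 13.0
tcp_pos: [0.5268, -0.0049, 0.0872]
eef_rot: [-0.593, 1.874, -1.872]
ft_force: [0.5, 0.1, -0.5]
opening: 0.0326
```

```bash
python3 snap.py w10; python3 goal.py .528 -.005 .0098 -55
```

```text
13.0 [ 0.52682247 -0.0048874   0.08723753] [[-0.8192, -0.0026, 0.5734], [-0.5734, 0.0003, -0.8192], [0.002, -1.0, -0.0017]] [ 0.53797256  0.0668919  -0.50309564] 0.03257876404576374 [-0.17  0.31 -0.3   0.97 -0.    2.36]
shift [-0.0006  0.0783  0.0004] turn [ 0.04 -0.03  0.06] yaw now -55.02650584592017
```

View pics/w10.png

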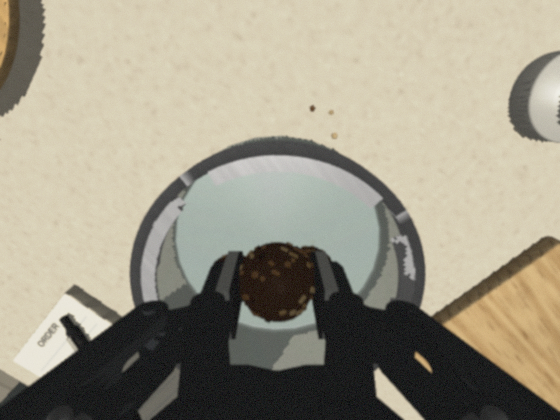

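>>> carry_out(plan=[{"tx": -0.0005, "ty": 0.025, "tz": 0.0005, "rx": 0, "ry": 0, "rz": 0, "claw": 0}, {"tx": -0.0005, "ty": 0.045, "tz": 0.0005, "rx": 0, "ry": 0, "rz": 0, "claw": 0}, {"tx": -0.0005, "ty": 0.06, "tz": 0.0005, "rx": 0, "ry": 0, "rz": 0, "claw": 0}, {"tx": -0.0005, "ty": 0.07, "tz": 0.0005, "rx": 0, "ry": 0, "rz": 0, "claw": 0}, {"tx": -0.0005, "ty": 0.074, "tz": 0.0005, "rx": 0, "ry": 0, "rz": 0, "claw": 0}, {"tx": -0.0005, "ty": 0.074, "tz": 0.0005, "rx": 0, "ry": 0, "rz": 0, "claw": 0}, {"tx": -0.0005, "ty": 0.074, "tz": 0.0005, "rx": 0, "ry": 0, "rz": 0, "claw": 0}])

```text
time: 13.92
tcp_pos: [0.5288, -0.0046, 0.0148]
eef_rot: [-0.59, 1.872, -1.872]
ft_force: [0.2, -1.0, 0.2]
opening: 0.0324
```

```bash
python3 snap.py w11; python3 goal.py .528 -.005 .0098 -55
```

```text
13.925 [ 0.52880628 -0.00459545  0.01476973] [[-0.8189, 0.0008, 0.5739], [-0.5739, -0.0001, -0.8189], [-0.0006, -1.0, 0.0006]] [ 0.22562751 -1.04872843  0.23614417] 0.032447304399904384 [-0.17  0.38 -0.4   0.79  0.    2.36]
shift [ 0.0009  0.005  -0.0001] turn [-0.03  0.02 -0.03] yaw now -54.9765511807991
```

View pics/w11.png

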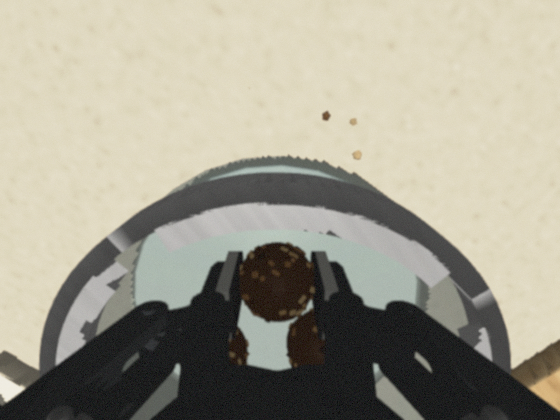

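Clear of the other balls. Final approach in small steps.

>>> carry_out(plan=[{"tx": 0.0005, "ty": 0.003, "tz": 0, "rx": 0, "ry": 0, "rz": 0, "claw": 0}, {"tx": 0.0005, "ty": 0.0045, "tz": 0, "rx": 0, "ry": 0, "rz": 0, "claw": 0}, {"tx": 0.0005, "ty": 0.0048, "tz": 0, "rx": 0, "ry": 0, "rz": 0, "claw": 0}, {"tx": 0.0005, "ty": 0.0048, "tz": 0, "rx": 0, "ry": 0, "rz": 0, "claw": 0}])

```text
time: 14.48
tcp_pos: [0.5281, -0.0049, 0.0095]
eef_rot: [-0.591, 1.872, -1.872]
ft_force: [0.1, 0.0, -0.4]
opening: 0.0325
```

>>> carry_out(plan=[{"tx": 0, "ty": 0.0005, "tz": 0, "rx": 0, "ry": 0, "rz": 0, "claw": 0}, {"tx": 0, "ty": 0.0008, "tz": 0, "rx": 0, "ry": 0, "rz": 0, "claw": 0}, {"tx": 0, "ty": 0.0008, "tz": 0, "rx": 0, "ry": 0, "rz": 0, "claw": 0}])

```text
time: 14.85
tcp_pos: [0.5282, -0.0048, 0.0094]
eef_rot: [-0.59, 1.872, -1.872]
ft_force: [-2.7, -0.1, 8.0]
opening: 0.0327
```

>>> carry_out(plan=[{"tx": 0, "ty": -0.0006, "tz": 0, "rx": 0, "ry": 0, "rz": 0, "claw": 0}, {"tx": 0, "ty": -0.0006, "tz": 0, "rx": 0, "ry": 0, "rz": 0, "claw": 0.43}, {"tx": 0, "ty": -0.0006, "tz": 0, "rx": 0, "ry": 0, "rz": 0, "claw": 0.47}, {"tx": 0, "ty": -0.0006, "tz": 0, "rx": 0, "ry": 0, "rz": 0, "claw": 0.5}, {"tx": 0, "ty": -0.0006, "tz": 0, "rx": 0, "ry": 0, "rz": 0, "claw": 0.52}])

```text
time: 15.48
tcp_pos: [0.5281, -0.0049, 0.0092]
eef_rot: [-0.591, 1.872, -1.872]
ft_force: [0.5, -0.4, 0.7]
opening: 0.0445
```

```bash
python3 snap.py w12
```

```text
15.475 [ 0.52807234 -0.0048657   0.00920421] [[-0.819, -0.0001, 0.5738], [-0.5738, -0.0, -0.819], [0.0001, -1.0, -0.0]] [ 0.50191296 -0.37467088  0.73366153] 0.04448942107521452 [-0.17  0.39 -0.41  0.78 -0.    2.36]
```

View pics/w12.png

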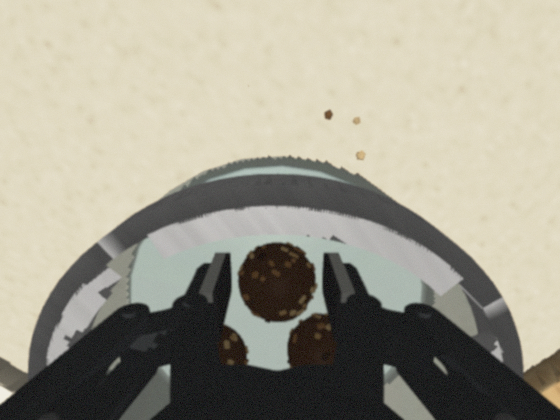

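```bash
python3 goal.py .5126 .267 .16 58
```

```text
shift [-0.1433 -0.1508 -0.2315] turn [ 1.0000e-02 -1.1298e+02 -0.0000e+00] yaw now -54.98134099377144
```

>>> carry_out(plan=[{"tx": 0, "ty": -0.01, "tz": 0, "rx": 0, "ry": 0, "rz": 0, "claw": 0.52}, {"tx": 0, "ty": -0.03, "tz": 0, "rx": 0, "ry": 0, "rz": 0, "claw": 0.52}, {"tx": 0, "ty": -0.07, "tz": 0, "rx": 0, "ry": 0, "rz": 0, "claw": 0.52}, {"tx": 0, "ty": -0.12, "tz": 0, "rx": 0, "ry": 0, "rz": 0, "claw": 0.52}, {"tx": -0.01, "ty": -0.15, "tz": -0.015, "rx": 0, "ry": -10, "rz": 0, "claw": 0.8}, {"tx": -0.03, "ty": -0.15, "tz": -0.05, "rx": 0, "ry": -20, "rz": 0, "claw": 0.8}, {"tx": -0.055, "ty": -0.15, "tz": -0.09, "rx": 0, "ry": -30, "rz": 0, "claw": 0.8}, {"tx": -0.08, "ty": -0.15, "tz": -0.13, "rx": 0, "ry": -40, "rz": 0, "claw": 0.8}, {"tx": -0.11, "ty": -0.15, "tz": -0.17, "rx": 0, "ry": -50, "rz": 0, "claw": 0.8}, {"tx": -0.135, "ty": -0.15, "tz": -0.21, "rx": 0, "ry": -60, "rz": 0, "claw": 0.8}, {"tx": -0.1433, "ty": -0.151, "tz": -0.2315, "rx": 0, "ry": -70, "rz": 0, "claw": 0.8}, {"tx": -0.1433, "ty": -0.151, "tz": -0.2315, "rx": 0, "ry": -80, "rz": 0, "claw": 0.8}, {"tx": -0.1433, "ty": -0.151, "tz": -0.2315, "rx": 0, "ry": -90, "rz": 0, "claw": 0.8}, {"tx": -0.1433, "ty": -0.151, "tz": -0.2315, "rx": 0, "ry": -100, "rz": 0, "claw": 0.8}, {"tx": -0.1433, "ty": -0.151, "tz": -0.2315, "rx": 0, "ry": -110, "rz": 0, "claw": 0.8}, {"tx": -0.1433, "ty": -0.151, "tz": -0.2315, "rx": 0, "ry": -113, "rz": 0, "claw": 0.8}, {"tx": -0.1433, "ty": -0.151, "tz": -0.2315, "rx": 0, "ry": -113, "rz": 0, "claw": 0.8}, {"tx": -0.1433, "ty": -0.151, "tz": -0.2315, "rx": 0, "ry": -113, "rz": 0, "claw": 0.8}])

```text
time: 17.77
tcp_pos: [0.5126, 0.2669, 0.1606]
eef_rot: [-1.526, 0.438, -0.439]
ft_force: [0.3, 0.5, 0.6]
opening: 0.0685
```

```bash
python3 snap.py w13;  python3 - <<'E'
from workcell import r;import cv2
f=r.grab_frame("side")[:,:,::-1];cv2.imwrite("pics/s13.png",cv2.resize(f[200:380,200:420],None,fx=3,fy=3,interpolation=2))
E
```

```text
17.775 [0.5125831  0.26694946 0.1606396 ] [[0.8475, 0.0003, 0.5308], [-0.5308, 0.0001, 0.8475], [0.0002, -1.0, 0.0003]] [0.34955447 0.48233042 0.63173776] 0.06846709473955233 [ 0.33  0.33 -0.05  1.18 -0.    0.89]
```

View pics/w13.png

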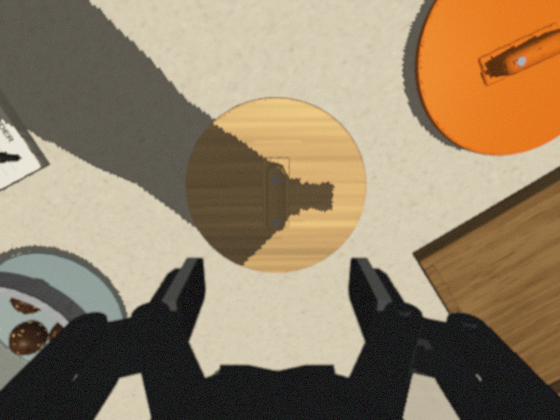

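View pics/s13.png

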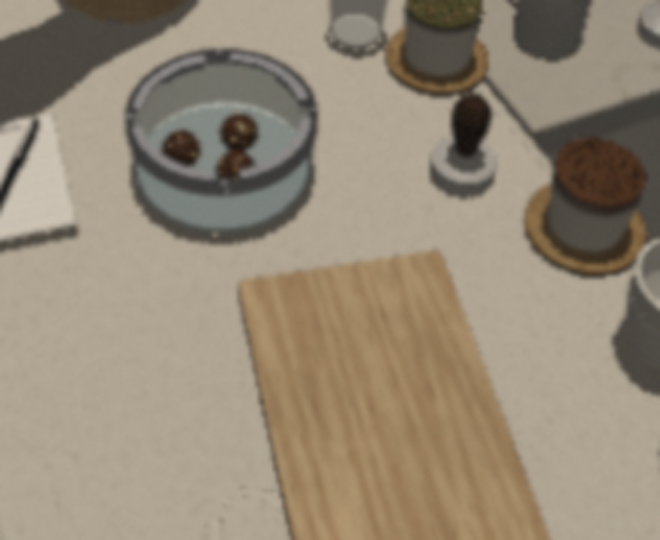

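```bash
python3 - <<'E'
import cv2
a=cv2.imread("pics/w13.png")[90:280,180:372];a=cv2.convertScaleAbs(a,alpha=1.5,beta=10);cv2.imwrite("pics/w13l.png",cv2.resize(a,None,fx=3,fy=3,interpolation=cv2.INTER_CUBIC))
E
```

```text
(no output)
```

View pics/w13l.png

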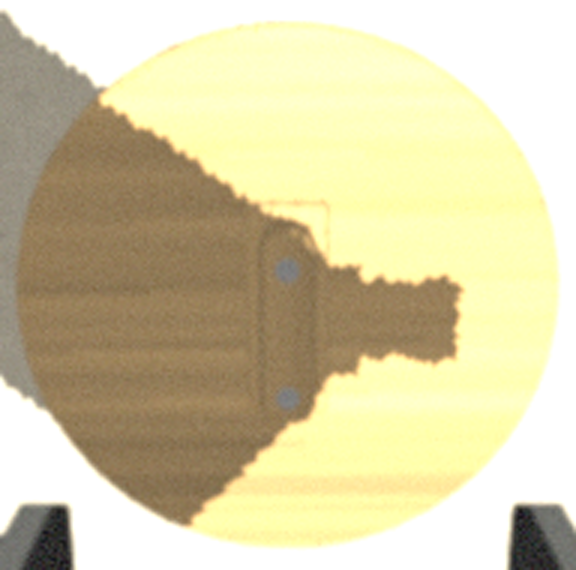

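```bash
python3 - <<'E'
import pickle
from h import *
from scipy.optimize import least_squares
s,W=pickle.load(open("pics/w13.pkl","rb"))
c=lambda q:np.array(q)/3+[180-.33,90-.33]
A,B=[plane(W,c(q),.054) for q in [(286.5,270),(286.5,398)]]
print(A,B,(A+B)/2,np.linalg.norm(A-B),np.degrees(np.arctan2(*(A-B)[:2][::-1])))
L=np.array([plane(W,c(q),.0275)[:2] for q in [(288,22),(558,285),(17,285),(288,546),(470,80),(475,478),(105,88),(105,475)]])
f=least_squares(lambda x:np.hypot(*(L-x[:2]).T)-x[2],[.513,.27,.081]);print("lid",f.x,f.fun*1e3)
E
python3 goal.py .5120 .267 .04 58
```

```text
[0.49754825 0.27613946 0.054     ] [0.52814441 0.25696767 0.054     ] [0.51284633 0.26655356 0.054     ] 0.03610654535284107 147.92843264882498
lid [0.51223081 0.26790031 0.08019515] [-0.72999912 -1.07101272  0.15263394 -0.02105611  1.1043808   0.64549226
  0.20464361 -0.28508251]
shift [-0.0005  0.1205 -0.0003] turn [-0.01 -0.03  0.  ] yaw now 57.97300489035896
```

>>> carry_out(plan=[{"tx": 0, "ty": 0.05, "tz": 0, "rx": 0, "ry": 0, "rz": 0, "claw": 0.8}, {"tx": 0, "ty": 0.1, "tz": 0, "rx": 0, "ry": 0, "rz": 0, "claw": 0.7}, {"tx": 0, "ty": 0.12, "tz": 0, "rx": 0, "ry": 0, "rz": 0, "claw": 0.5}, {"tx": 0, "ty": 0.13, "tz": 0, "rx": 0, "ry": 0, "rz": 0, "claw": 0.4}, {"tx": 0, "ty": 0.13, "tz": 0, "rx": 0, "ry": 0, "rz": 0, "claw": 0.3}, {"tx": 0, "ty": 0.13, "tz": 0, "rx": 0, "ry": 0, "rz": 0, "claw": 0}, {"tx": 0, "ty": 0.13, "tz": 0, "rx": 0, "ry": 0, "rz": 0, "claw": 0}, {"tx": 0, "ty": 0.13, "tz": 0, "rx": 0, "ry": 0, "rz": 0, "claw": 0}, {"tx": 0, "ty": 0.13, "tz": 0, "rx": 0, "ry": 0, "rz": 0, "claw": 0}, {"tx": 0, "ty": 0.13, "tz": 0, "rx": 0, "ry": 0, "rz": 0, "claw": 0}])

```text
time: 19.12
tcp_pos: [0.5132, 0.2672, 0.0313]
eef_rot: [-1.525, 0.436, -0.439]
ft_force: [-0.5, 0.1, 6.2]
opening: 0.0146
```

```bash
python3 snap.py w14; python3 goal.py .5075 -.0194 .14 62
```

```text
19.125 [0.51315196 0.26718383 0.03133145] [[0.8482, 0.0018, 0.5296], [-0.5296, 0.0007, 0.8482], [0.0012, -1.0, 0.0015]] [-0.50148683  0.0808871   6.21085887] 0.01462070714825716 [ 0.34  0.43 -0.26  0.88  0.    0.89]
shift [ 0.1471 -0.1089 -0.2459] turn [-0.08 -3.98  0.07] yaw now 58.02078328609213
```

View pics/w14.png

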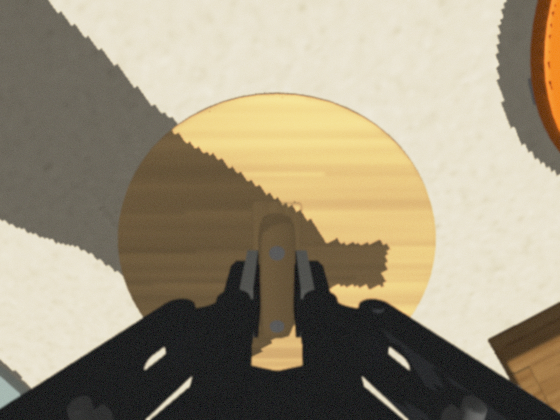

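```bash
python3 - <<'E'
import pickle
from h import *
s,W=pickle.load(open("pics/w14.pkl","rb"));R0=R.from_rotvec(s["eef_rot"])
A,B=[plane(W,q,.054) for q in [(277,253),(277,327)]];M=(A+B)/2
print(A,B,M,np.linalg.norm(A-B),"tool offset",R0.inv().apply(M-s["tcp_pos"]))
E
```

```text
[0.49887303 0.27731557 0.054     ] [0.52990512 0.25800196 0.054     ] [0.51438907 0.26765876 0.054     ] 0.03655141297128709 tool offset [ 0.00082446 -0.02266596  0.0010925 ]
```

>>> carry_out(plan=[{"tx": 0, "ty": -0.01, "tz": 0, "rx": 0, "ry": 0, "rz": 0, "claw": 0}, {"tx": 0, "ty": -0.04, "tz": 0, "rx": 0, "ry": 0, "rz": 0, "claw": 0}, {"tx": 0, "ty": -0.09, "tz": 0, "rx": 0, "ry": 0, "rz": 0, "claw": 0}, {"tx": 0.02, "ty": -0.11, "tz": -0.03, "rx": 0, "ry": -1, "rz": 0, "claw": 0}, {"tx": 0.045, "ty": -0.11, "tz": -0.075, "rx": 0, "ry": -2, "rz": 0, "claw": 0}, {"tx": 0.07, "ty": -0.11, "tz": -0.12, "rx": 0, "ry": -3, "rz": 0, "claw": 0}, {"tx": 0.1, "ty": -0.11, "tz": -0.165, "rx": 0, "ry": -3.5, "rz": 0, "claw": 0}, {"tx": 0.125, "ty": -0.11, "tz": -0.21, "rx": 0, "ry": -3.5, "rz": 0, "claw": 0}, {"tx": 0.147, "ty": -0.11, "tz": -0.246, "rx": 0, "ry": -3.5, "rz": 0, "claw": 0}, {"tx": 0.147, "ty": -0.11, "tz": -0.246, "rx": 0, "ry": -3.5, "rz": 0, "claw": 0}, {"tx": 0.147, "ty": -0.1, "tz": -0.246, "rx": 0, "ry": -3.5, "rz": 0, "claw": 0}, {"tx": 0.147, "ty": -0.1, "tz": -0.246, "rx": 0, "ry": -3.5, "rz": 0, "claw": 0}])

```text
time: 20.68
tcp_pos: [0.5062, -0.0186, 0.1293]
eef_rot: [-1.536, 0.39, -0.387]
ft_force: [0.3, 0.8, -3.0]
opening: 0.0148
```

```bash
python3 snap.py w15; python3 goal.py .5075 -.0194 .108 61.5; python3 - <<'E'
from workcell import r;import cv2
f=r.grab_frame("side")[:,:,::-1];cv2.imwrite("pics/s15.png",cv2.resize(f[140:320,180:400],None,fx=3,fy=3,interpolation=2))
E
```

```text
20.675 [ 0.50624872 -0.01856082  0.12933291] [[0.8795, -0.0019, 0.4759], [-0.4759, 0.0005, 0.8795], [-0.0019, -1.0, -0.0004]] [ 0.28989955  0.77430213 -2.99199048] 0.0148208936598292 [-0.2   0.24 -0.27  1.06  0.    0.29]
shift [ 0.0013  0.0218 -0.0003] turn [ 0.02  0.1  -0.07] yaw now 61.60258914390234
```

View pics/w15.png

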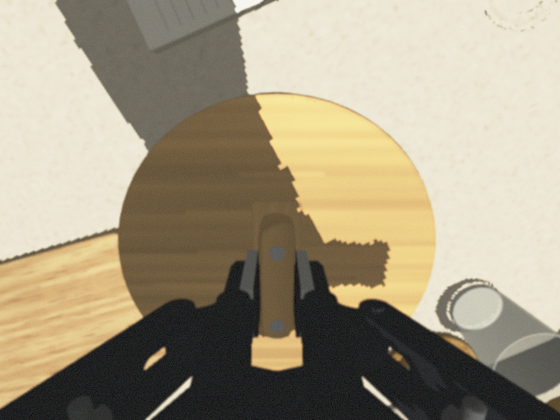

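View pics/s15.png

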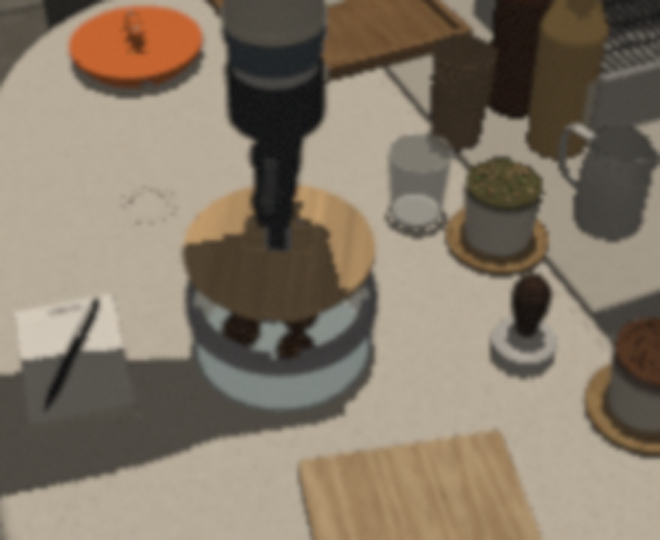

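>>> carry_out(plan=[{"tx": 0.0005, "ty": 0.01, "tz": 0, "rx": 0, "ry": 0, "rz": 0, "claw": 0}, {"tx": 0.0005, "ty": 0.02, "tz": 0, "rx": 0, "ry": 0, "rz": 0, "claw": 0}, {"tx": 0.0005, "ty": 0.024, "tz": 0, "rx": 0, "ry": 0, "rz": 0, "claw": 0}, {"tx": 0.0005, "ty": 0.024, "tz": 0, "rx": 0, "ry": 0, "rz": 0, "claw": 0}, {"tx": 0.0005, "ty": 0.024, "tz": 0, "rx": 0, "ry": 0, "rz": 0, "claw": 0}])

```text
time: 21.4
tcp_pos: [0.5075, -0.0198, 0.1065]
eef_rot: [-1.535, 0.39, -0.39]
ft_force: [-0.6, 0.2, -3.4]
opening: 0.0146
```

```bash
python3 goal.py .5075 -.0194 .094 61.5
```

```text
shift [-0.0003  0.0125  0.0004] turn [-0.    0.01  0.02] yaw now 61.51396013573462
```

>>> carry_out(plan=[{"tx": 0, "ty": 0.004, "tz": 0.0003, "rx": 0, "ry": 0, "rz": 0, "claw": 0}, {"tx": 0, "ty": 0.007, "tz": 0.0003, "rx": 0, "ry": 0, "rz": 0, "claw": 0}, {"tx": 0, "ty": 0.009, "tz": 0.0003, "rx": 0, "ry": 0, "rz": 0, "claw": 0}, {"tx": 0, "ty": 0.009, "tz": 0.0003, "rx": 0, "ry": 0, "rz": 0, "claw": 0}])

```text
time: 21.9
tcp_pos: [0.5075, -0.0195, 0.0971]
eef_rot: [-1.535, 0.39, -0.389]
ft_force: [0.1, -0.4, -2.7]
opening: 0.0149
```

>>> carry_out(plan=[{"tx": 0, "ty": 0.0015, "tz": 0, "rx": 0, "ry": 0, "rz": 0, "claw": 0}, {"tx": 0, "ty": 0.0025, "tz": 0, "rx": 0, "ry": 0, "rz": 0, "claw": 0}, {"tx": 0, "ty": 0.0032, "tz": 0, "rx": 0, "ry": 0, "rz": 0, "claw": 0}, {"tx": 0, "ty": 0.0032, "tz": 0, "rx": 0, "ry": 0, "rz": 0, "claw": 0}])

```text
time: 22.4
tcp_pos: [0.5075, -0.0195, 0.0943]
eef_rot: [-1.535, 0.39, -0.39]
ft_force: [-1.9, 0.1, 0.7]
opening: 0.0149
```

>>> carry_out(plan=[{"tx": 0, "ty": 0.0005, "tz": 0, "rx": 0, "ry": 0, "rz": 0, "claw": 0}, {"tx": 0, "ty": 0.0005, "tz": 0, "rx": 0, "ry": -2, "rz": 0, "claw": 0}, {"tx": 0, "ty": 0.0005, "tz": 0, "rx": 0, "ry": -4, "rz": 0, "claw": 0}, {"tx": 0, "ty": 0.0005, "tz": 0, "rx": 0, "ry": -4, "rz": 0, "claw": 0}])

```text
time: 22.9
tcp_pos: [0.5082, -0.0198, 0.0941]
eef_rot: [-1.545, 0.333, -0.336]
ft_force: [-0.8, -1.1, 6.1]
opening: 0.0149
```

Still resting on the lip (about 9 N net). Turn on to the gap.

>>> carry_out(plan=[{"tx": 0, "ty": 0.0005, "tz": 0, "rx": 0, "ry": -2, "rz": 0, "claw": 0}, {"tx": 0, "ty": 0.0005, "tz": 0, "rx": 0, "ry": -4, "rz": 0, "claw": 0}, {"tx": 0, "ty": 0.0005, "tz": 0, "rx": 0, "ry": -5, "rz": 0, "claw": 0}, {"tx": 0, "ty": 0.0005, "tz": 0, "rx": 0, "ry": -5, "rz": 0, "claw": 0}])

```text
time: 23.4
tcp_pos: [0.5072, -0.0194, 0.0927]
eef_rot: [-1.554, 0.267, -0.266]
ft_force: [0.5, 0.5, -2.8]
opening: 0.0145
```

```bash
python3 goal.py .5075 -.0194 .0835 70.5
```

```text
shift [0.0003 0.0092 0.0001] turn [ 0.    0.03 -0.06] yaw now 70.53288301595144
```

>>> carry_out(plan=[{"tx": 0, "ty": 0.002, "tz": 0, "rx": 0, "ry": 0, "rz": 0, "claw": 0}, {"tx": 0, "ty": 0.005, "tz": 0, "rx": 0, "ry": 0, "rz": 0, "claw": 0}, {"tx": 0, "ty": 0.007, "tz": 0, "rx": 0, "ry": 0, "rz": 0, "claw": 0}, {"tx": 0, "ty": 0.008, "tz": 0, "rx": 0, "ry": 0, "rz": 0, "claw": 0}, {"tx": 0, "ty": 0.008, "tz": 0, "rx": 0, "ry": 0, "rz": 0, "claw": 0}])

```text
time: 24.02
tcp_pos: [0.5075, -0.0195, 0.085]
eef_rot: [-1.554, 0.267, -0.267]
ft_force: [-0.2, -0.1, -2.9]
opening: 0.0147
```

>>> carry_out(plan=[{"tx": 0, "ty": 0.0007, "tz": 0, "rx": 0, "ry": 0, "rz": 0, "claw": 0}, {"tx": 0, "ty": 0.0012, "tz": 0, "rx": 0, "ry": 0, "rz": 0, "claw": 0}, {"tx": 0, "ty": 0.0015, "tz": 0, "rx": 0, "ry": 0, "rz": 0, "claw": 0}, {"tx": 0, "ty": 0.0015, "tz": 0, "rx": 0, "ry": 0, "rz": 0, "claw": 0}])

```text
time: 24.52
tcp_pos: [0.5076, -0.0195, 0.0838]
eef_rot: [-1.554, 0.267, -0.267]
ft_force: [-1.2, 0.2, 1.0]
opening: 0.0148
```

>>> carry_out(plan=[{"tx": 0, "ty": 0, "tz": 0, "rx": 0, "ry": 5, "rz": 0, "claw": 0}, {"tx": 0, "ty": 0, "tz": 0, "rx": 0, "ry": 10, "rz": 0, "claw": 0}, {"tx": 0, "ty": 0, "tz": 0, "rx": 0, "ry": 15, "rz": 0, "claw": 0}, {"tx": 0, "ty": 0, "tz": 0, "rx": 0, "ry": 20, "rz": 0, "claw": 0}, {"tx": 0, "ty": 0, "tz": 0, "rx": 0, "ry": 25, "rz": 0, "claw": 0}, {"tx": 0, "ty": 0, "tz": 0, "rx": 0, "ry": 30, "rz": 0, "claw": 0}, {"tx": 0, "ty": 0, "tz": 0, "rx": 0, "ry": 34, "rz": 0, "claw": 0}, {"tx": 0, "ty": 0, "tz": 0, "rx": 0, "ry": 36, "rz": 0, "claw": 0}, {"tx": 0, "ty": 0, "tz": 0, "rx": 0, "ry": 36, "rz": 0, "claw": 0}])

```text
time: 25.65
tcp_pos: [0.5078, -0.0195, 0.0838]
eef_rot: [-1.436, 0.754, -0.755]
ft_force: [-0.3, 0.6, 1.9]
opening: 0.0147
```

```bash
python3 - <<'E'
from workcell import r
s=r.get_state();print(s["tcp_pos"],s["ft_force"],s["ft_torque"])
E
python3 goal.py .5075 -.0194 .0838 30.5
```

```text
[ 0.50783385 -0.01953747  0.08382218] [-0.27522766  0.60773508  1.9117568 ] [ 0.10470699 -0.00923864 -0.06190465]
shift [-0.0003  0.     -0.0002] turn [-0.03  4.05  0.02] yaw now 34.54847053453402
```

>>> carry_out(plan=[{"tx": 0, "ty": 0, "tz": 0, "rx": 0, "ry": 1.5, "rz": 0, "claw": 0}, {"tx": 0, "ty": 0, "tz": 0, "rx": 0, "ry": 3, "rz": 0, "claw": 0}, {"tx": 0, "ty": 0, "tz": 0, "rx": 0, "ry": 4.5, "rz": 0, "claw": 0}, {"tx": 0, "ty": 0, "tz": 0, "rx": 0, "ry": 4.5, "rz": 0, "claw": 0}])

```text
time: 26.15
tcp_pos: [0.5069, -0.0199, 0.0838]
eef_rot: [-1.414, 0.816, -0.815]
ft_force: [-4.4, -3.3, 6.4]
opening: 0.0149
```

```bash
python3 - <<'E'
from workcell import r
s=r.get_state();print(s["tcp_pos"],s["ft_force"],s["ft_torque"])
E
python3 goal.py .5075 -.0194 .0838 30.5
```

```text
[ 0.50687614 -0.01993407  0.08378101] [-4.35854401 -3.33257402  6.43801167] [-0.58117513  0.79025482  1.09705148]
shift [-0.0002 -0.      0.0008] turn [ 0.09 -0.49  0.03] yaw now 30.01384344172232
```

>>> carry_out(plan=[{"tx": 0, "ty": 0, "tz": 0, "rx": 0, "ry": 1, "rz": 0, "claw": 0}, {"tx": 0, "ty": 0, "tz": 0, "rx": 0, "ry": 1, "rz": 0, "claw": 0}, {"tx": 0, "ty": 0, "tz": 0, "rx": 0, "ry": 1, "rz": 0, "claw": 0}])

```text
time: 26.52
tcp_pos: [0.5068, -0.02, 0.0838]
eef_rot: [-1.409, 0.828, -0.828]
ft_force: [-5.0, -3.3, 6.5]
opening: 0.0151
```

```bash
python3 - <<'E'
from workcell import r
s=r.get_state();print(s["tcp_pos"],s["ft_force"],s["ft_torque"])
E
python3 goal.py .5075 -.0194 .0838 30.5; python3 snap.py w16
```

```text
[ 0.50681501 -0.01999986  0.0838265 ] [-4.99728187 -3.29276967  6.5264718 ] [-0.68549886  0.96821715  1.54096499]
shift [-0.0002  0.      0.0009] turn [ 0.1  -1.43  0.04] yaw now 29.06629067878051
26.525 [ 0.50681501 -0.01999986  0.0838265 ] [[0.4858, -0.0012, 0.8741], [-0.8741, -0.0015, 0.4858], [0.0008, -1.0, -0.0018]] [-4.99728187 -3.29276967  6.5264718 ] 0.015102384969008079 [-0.2   0.28 -0.35  0.95 -0.    0.86]
```

View pics/w16.png

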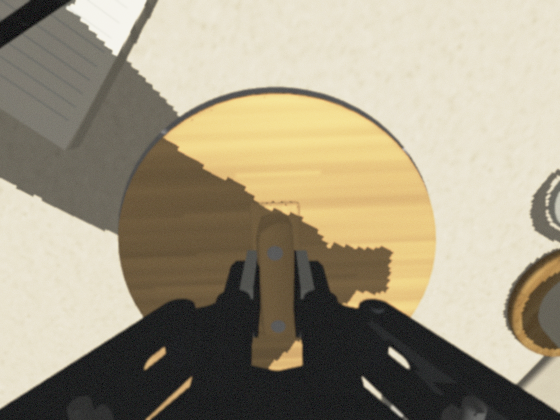

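>>> carry_out(plan=[{"tx": 0, "ty": -0.0003, "tz": 0, "rx": 0, "ry": -0.7, "rz": 0, "claw": 0}, {"tx": 0, "ty": -0.0003, "tz": 0, "rx": 0, "ry": -0.7, "rz": 0, "claw": 0.3}, {"tx": 0, "ty": -0.0003, "tz": 0, "rx": 0, "ry": -0.7, "rz": 0, "claw": 0.5}, {"tx": 0, "ty": -0.0003, "tz": 0, "rx": 0, "ry": -0.7, "rz": 0, "claw": 0.6}, {"tx": 0, "ty": -0.02, "tz": 0, "rx": 0, "ry": -0.7, "rz": 0, "claw": 0.6}, {"tx": 0, "ty": -0.06, "tz": 0, "rx": 0, "ry": -0.7, "rz": 0, "claw": 0.6}, {"tx": 0, "ty": -0.11, "tz": 0, "rx": 0, "ry": -0.7, "rz": 0, "claw": 0.6}, {"tx": 0, "ty": -0.13, "tz": 0, "rx": 0, "ry": -0.7, "rz": 0, "claw": 0.6}, {"tx": 0, "ty": -0.13, "tz": 0, "rx": 0, "ry": -0.7, "rz": 0, "claw": 0.6}])

```text
time: 27.7
tcp_pos: [0.5083, -0.0196, 0.2149]
eef_rot: [-1.41, 0.817, -0.822]
ft_force: [-0.1, -1.1, -0.4]
opening: 0.0511
```

```bash
python3 snap.py w17;  python3 - <<'E'
from workcell import r;import cv2
f=r.grab_frame("side")[:,:,::-1];cv2.imwrite("pics/s17.png",cv2.resize(f[140:320,180:400],None,fx=3,fy=3,interpolation=2))
E
```

```text
27.7 [ 0.50825398 -0.01959668  0.2148628 ] [[0.4956, 0.003, 0.8685], [-0.8685, -0.0005, 0.4956], [0.0019, -1.0, 0.0023]] [-0.08595759 -1.08482267 -0.40947644] 0.05109598754369375 [-0.2   0.19 -0.11  1.27  0.    0.85]
```

View pics/w17.png

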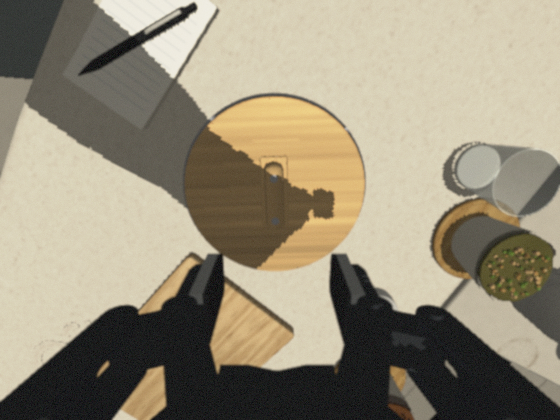

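View pics/s17.png

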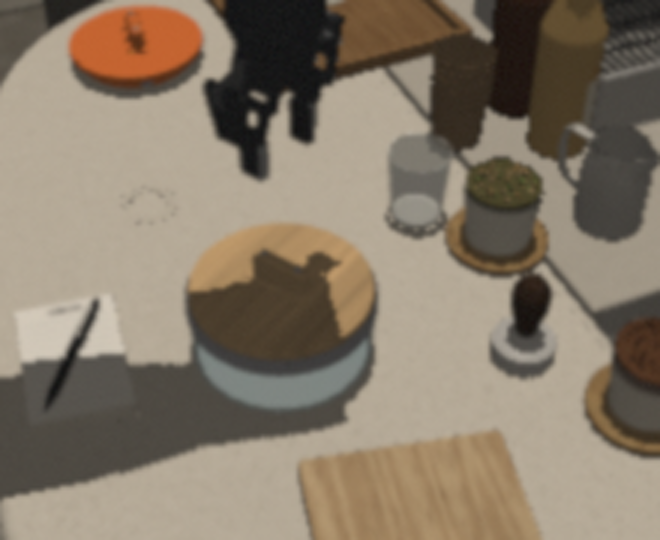

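```bash
python3 - <<'E'
import pickle,cv2
from h import *
s,W=pickle.load(open("pics/w17.pkl","rb"));im=cv2.imread("pics/w17.png").astype(int)
c=im[160:235,255:295]
m=((c[:,:,0]-c[:,:,2])>-5).astype(np.uint8);n,l,st,ce=cv2.connectedComponentsWithStats(m)
P=[]
for i in range(1,n):
    if st[i,4]>8: print(ce[i]+[255,160],st[i]);P.append(plane(W,ce[i]+[255,160],.1065))
if len(P)==2:
    d=P[0]-P[1];print((P[0]+P[1])/2,np.linalg.norm(d),np.degrees(np.arctan2(d[1],d[0])))
from workcell import r
print(r.hand_in(), r.get_state()["time"])
E
```

```text
[273.30434783 178.34782609] [16 16  6  6 23]
[274.95 220.9 ] [18 59  5  5 20]
[ 0.5076656  -0.01938987  0.1065    ] 0.03620285967029233 121.75428231224258
the job is handed in; nothing more can be done
the job is handed in; nothing more can be done
```

Both balls are in the jar and the lid is locked on. The job was handed in at about 28 s, within the 69 s limit.

**Balls:** I lowered both to the glass floor beside the one already there and let go just clear of contact, about 0.5 mm. A side picture taken before closing showed all three standing apart on the floor.
- The first ball never gave a floor contact reading, so its release height comes from the measured geometry. As the fingers opened to free it, the gripper touched something, most likely the jar's lip, with about 6 N.
- The second ball touched the floor with about 8 N. I backed off about half a millimetre before letting go.

**Lid:**
- **Setting down:** I set it level, about 9° clockwise of the gaps, and turned it back 9°. The lugs dropped through and the plate seated at the expected height (TCP 0.0838 m).
- **Turning to the stop:** I then turned it clockwise about 40°. The moment rose to 1.1 N m, then to 1.5 N m with 1° more, and by then the handle was slightly turned in the pads.

**Last checks:** The lid is centred at (0.508, -0.019), flat on the rim, with nothing touching it. The bar angle measured 121.8° against 120.5° expected from the gap angle; I put the 1.3° difference down to picture accuracy. In the last pictures the glass and tamper were still standing, and I saw no sign that either had moved.

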